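# Ready the drying station: stir the desiccant, hang the rinsed baskets

## Task

Get the drying station ready: take the stirrer off the rack and, with its head down near the floor of the dish, stir the desiccant beads round at least four full turns, wide ones about halfway out to the wall, keeping every bead in the dish. Then hang the stirrer back on the rack by its loop, and hang every dipping basket that is there by its bail on a free hook of the rack, straight down and at rest, to dry; leave the dish standing on the table and do not disturb the other things on the bench.

Things in the scene. Friction and masses are not known exactly. Their poses are not given: they have to be found in the camera images.
- dish: white ceramic dish, round, 148 mm across the rim, 60 mm high, inner floor 6 mm up, inner radius 66 mm at the floor and 70 mm at the rim; 0.8 kg, stands loose on the table, with the beads in it. Origin: centre of the underside
- stirrer: steel stirrer, 195 mm long, 100 g, hung on a hook at the start. Origin: centre of the head's underside; z up the stem. Round head 30 mm across, 32 mm high, its foot tapered over 15 mm to a 10 mm flat, 10 mm stem to 86 mm, then an open loop of 8 mm bar in the yz plane, 52 mm wide, its peak's underside (the eye) at 138 mm, then a black square upright grip, 18 x 18 mm, from 145 to 195 mm
- stirrer_eye (a point): underside of the peak of the stirrer's loop, 138 mm above its origin, 57 mm below the top of its grip: this rests on the hook when it hangs. Axes as the stirrer
- hook0 (a point): hook 0 of 4, counted from the rack's -y end, 110 mm apart: point on top of the prong, midway, 215 mm above the table. Axes as the fixed rack: its steel rail (14 mm thick) runs along y, 40 mm off at +x; the 8 mm prong runs level from the rail towards -x (the robot) and turns up 35 mm from this point, tip's top 16 mm above it. Two end posts at 225 mm from the rail's middle; nothing stands higher
- hook1 (a point): hook 1 of 4, counted from the rack's -y end, 110 mm apart: point on top of the prong, midway, 215 mm above the table. Axes as the fixed rack: its steel rail (14 mm thick) runs along y, 40 mm off at +x; the 8 mm prong runs level from the rail towards -x (the robot) and turns up 35 mm from this point, tip's top 16 mm above it. Two end posts at 225 mm from the rail's middle; nothing stands higher
- hook2 (a point): hook 2 of 4, counted from the rack's -y end, 110 mm apart: point on top of the prong, midway, 215 mm above the table. Axes as the fixed rack: its steel rail (14 mm thick) runs along y, 40 mm off at +x; the 8 mm prong runs level from the rail towards -x (the robot) and turns up 35 mm from this point, tip's top 16 mm above it. Two end posts at 225 mm from the rail's middle; nothing stands higher
- hook3 (a point): hook 3 of 4, counted from the rack's -y end, 110 mm apart: point on top of the prong, midway, 215 mm above the table. Axes as the fixed rack: its steel rail (14 mm thick) runs along y, 40 mm off at +x; the 8 mm prong runs level from the rail towards -x (the robot) and turns up 35 mm from this point, tip's top 16 mm above it. Two end posts at 225 mm from the rail's middle; nothing stands higher
- basketA: steel wire dipping basket, 54 x 74 mm (x, y), 45 mm high, 160 g; a bail of 8 mm bar rises from its short sides (y = +-33 mm) in the yz plane to a middle peak (its underside, the eye, at 104 mm); on the peak a black square upright grip, 18 x 18 mm, from 111 to 161 mm. Origin: centre of the underside; z up. May be absent
- basketA_eye (a point): underside of the peak of that basket's bail, 104 mm above its origin, 57 mm below the top of its grip: this rests on the hook when it hangs. Axes as the basket
- basketB: steel wire dipping basket, 54 x 74 mm (x, y), 45 mm high, 160 g; a bail of 8 mm bar rises from its short sides (y = +-33 mm) in the yz plane to a middle peak (its underside, the eye, at 104 mm); on the peak a black square upright grip, 18 x 18 mm, from 111 to 161 mm. Origin: centre of the underside; z up. May be absent
- basketB_eye (a point): underside of the peak of that basket's bail, 104 mm above its origin, 57 mm below the top of its grip: this rests on the hook when it hangs. Axes as the basket
- basketC: steel wire dipping basket, 54 x 74 mm (x, y), 45 mm high, 160 g; a bail of 8 mm bar rises from its short sides (y = +-33 mm) in the yz plane to a middle peak (its underside, the eye, at 104 mm); on the peak a black square upright grip, 18 x 18 mm, from 111 to 161 mm. Origin: centre of the underside; z up. May be absent
- basketC_eye (a point): underside of the peak of that basket's bail, 104 mm above its origin, 57 mm below the top of its grip: this rests on the hook when it hangs. Axes as the basket
- bead0: chunky amber desiccant bead, a ball 26 mm across, 14 g, in the dish. Origin: its centre
- bead1: chunky amber desiccant bead, a ball 26 mm across, 14 g, in the dish. Origin: its centre
- bead2: chunky amber desiccant bead, a ball 26 mm across, 14 g, in the dish. Origin: its centre
- bead3: chunky amber desiccant bead, a ball 26 mm across, 14 g, in the dish. Origin: its centre
- bead4: chunky amber desiccant bead, a ball 26 mm across, 14 g, in the dish. Origin: its centre
- bead5: chunky amber desiccant bead, a ball 26 mm across, 14 g, in the dish. Origin: its centre
- bead6: chunky amber desiccant bead, a ball 26 mm across, 14 g, in the dish. Origin: its centre
- bead7: chunky amber desiccant bead, a ball 26 mm across, 14 g, in the dish. Origin: its centre
- glovebox: bystander: lilac glove box, 120 x 220 x 75 mm; origin under its centre
- reagent: bystander: capped reagent bottle, 72 mm across, 160 mm high; origin under its centre
Mind the look-alikes: they are no part of the job. Leave any purple look-alike of the basketB alone.

How it is judged:
By the outcome, as a careful person would: the job done as asked, in the order asked, and still so for the second after the job is handed in, with the robot touching nothing.
Of basketA, basketB, basketC only 2 to 3 are there at a start; the rules pass over those that are not, and their reading is None.
At some moment in a run one of dish, basketA, basketB, basketC may be knocked a few centimetres aside while the robot is not near it.
It also fails if it takes over 208 s, if anything falls off the work surface, if the arm or the gripper's body presses on something with over 40 N, if the wrist force passes 120 N, or if a joint passes its speed limit or range.

## Robot

A 7-joint arm with a two-finger parallel gripper is mounted at the origin on the work surface. World frame = base frame: x ahead of the robot, y to its left, z up, the work surface at z = 0. Lengths are in m, angles in rad, forces in N, time in s.
With the tool pointing down it reaches from about 0.35 to 0.9 m from the base axis. Payload 19.9 kg.
Tool frame: the origin (TCP) lies at the very end of the fingers, on their centre line; the grasp point (between the pads) lies 19 mm behind it; z points along the fingers, y is the line along which they close (so a half turn about z gives the same grasp; the last joint's range is limited). The gripper opens to 85 mm and grips with 20 to 120 N. Pads are 22 mm wide; open, the fingers measure 114 mm over their backs; the gripper's body (76 mm by 85 mm) begins 54 mm behind the grasp point. The pads swing forward as they close: fully open they stand 13 mm farther back than shut.
Start: joints at [1.3, 0.417, -0.01, 1.614, 0.005, 1.111, -0.053], TCP at [0.142, -0.609, 0.231] pointing down, gripper open.
Joint ranges: [-2.81, 2.81], [-0.39, 2.02], [-1.27, 1.25], [0.06, 2.57], [-1.19, 4.33], [0.19, 2], [-2.82, 2.82]. Speed limits (rad/s): [1.89, 1.89, 2.39, 2.39, 3.01, 3.01, 3.01].

## Interface

Orientations are given as a unit quaternion [w, x, y, z].
In Python, from workcell import observe, get_image, camera_model, hand_in gives the robot as it stands.
- The arm moves only by the tool step_arm, never from a script. Its argument "motion" is a list of rows, each a list of 5 numbers: the shift along the world's x, y, z in cm, then the turn about the world's z in degrees, then the opening, from 0 (shut) to 1 (fully open). A call has 1 to 20 rows; each row is the pose to reach, as a shift and turn from the pose commanded when the call began; what a row does not reach only later rows make up. A row lasts 1/12 s, in which the tool goes at most 41.7 mm and 7.16 degrees, less where a joint would pass 70% of its speed; a pose out of reach is approached as far as the arm can. A call with a gripper value outside its range is refused whole. The fingers move at their own pace and stop on an object; "squeeze" is the grip in N (left out, the last holds). Time passes only in rows, so rows that repeat a pose let the fingers close. It gives the time, the measured TCP pose, the force, the opening and the grip force at its end, in the units of the state.
- observe(): the state, without advancing time (a new reading comes with each control period).
- get_image(name): name is "scene" or "top" or "wrist"; returns (picture, depth): 400x640x3 uint8, red, green, blue; 400x640 float32, m along the optical axis (not along the pixel's ray), 0 where there is no reading.
- camera_model(name): a dict with "vertical_fov" (degrees; the focal length in pixels is half the picture's height over the tangent of half this angle, whatever the lens; pixels are square), "cx", "cy" (the principal point, pixels), "cam_to_world" (4x4, takes a point from camera to world coordinates); the wrist camera has in their place "T_tool_cam" (4x4, takes a point from camera to tool coordinates, whose origin is the TCP and whose axes are the flange's). Camera axes: x right, y down, z forward; pixel columns grow to the right and rows downward; lengths in m; the calibration is good to about 2 mm. A picture is of the moment at which its call begins: read the wrist's pose just before it. camera_model takes no time and is no camera call.
- hand_in(): hands the job in; it is judged then, once.
The state is a dict: "time": time; "q": joint angles; "qvel": joint speeds; "tau": joint torques, N m; "position": TCP position; "tcp_rot": TCP orientation; "force": force on the tool from outside, world axes, zero at the start; "moment": the same for the moment, N m; "gripper_width": finger opening in m; "grasp_force": force on a finger pad.
Only numpy, scipy, OpenCV 4.12 (cv2) and the standard library are available. Lean on these libraries where they do the work, as an engineer would, in place of code of your own. Each camera call takes 0.05 s, during which the arm holds its last target. There are 200 camera calls.

## Working session

There is one attempt and no reset: what is moved stays moved. The work goes in short steps, Python scripts to look and compute and a tool call to move; the robot and the scene stay as the last step left them, time stands still between calls to the robot, and variables do not carry over. Pictures are saved under pics/ and viewed, at most 14 in all, crops included, and the job is handed in when it is done.

Besides the shell and the picture viewer there is one more tool, called after ">>>" as name(argument=value, ...) on one line, values as JSON. step_arm: Moves the arm, as the interface text tells. Its arguments: {"type":"object","properties":{"motion":{"type":"array","items":{"type":"array","items":{"type":"number"}}},"squeeze":{"type":"number"}},"required":["motion"]}

```bash
mkdir -p pics; ls
cat > h.py <<'E'
import numpy as np,cv2
from scipy.spatial.transform import Rotation as R
from workcell import observe,get_image,camera_model,hand_in
def cam(n,st=None):
    m=camera_model(n); f=200/np.tan(np.radians(m["vertical_fov"])/2)
    if n=="wrist":
        T=np.eye(4); q=st["tcp_rot"]; T[:3,:3]=R.from_quat([q[1],q[2],q[3],q[0]]).as_matrix(); T[:3,3]=st["position"]
        M=T@np.array(m["T_tool_cam"])
    else: M=np.array(m["cam_to_world"])
    return f,m["cx"],m["cy"],M
def shot(n,name=None):
    st=observe(); p,d=get_image(n); c=cam(n,st)
    if name: cv2.imwrite(f"pics/{name}.png",p[:,:,::-1])
    return p,d,c
def cloud(d,c):
    f,cx,cy,M=c; v,u=np.mgrid[:d.shape[0],:d.shape[1]]
    P=np.stack([(u-cx)/f*d,(v-cy)/f*d,d],-1)@M[:3,:3].T+M[:3,3]
    P[d<=0]=np.nan; return P
def ray(c,u,v,z):
    f,cx,cy,M=c; r=M[:3,:3]@np.array([(u-cx)/f,(v-cy)/f,1]); o=M[:3,3]
    return o+r*(z-o[2])/r[2]
def proj(c,p):
    f,cx,cy,M=c; q=M[:3,:3].T@(np.array(p)-M[:3,3]); return q[:2]/q[2]*f+[cx,cy]
E
python3 - <<'E'
from h import *
print(observe())
a,d,c=shot("scene","s0");np.savez("s0",a=a,d=d);print(c)
a,d,c=shot("top","t0");np.savez("t0",a=a,d=d);print(c)
E
```

```text
pics
{'time': 0.0, 'q': array([ 1.30050637,  0.41795601, -0.01030649,  1.61419913,  0.00469994,
        1.11065092, -0.05299978]), 'qvel': array([-9.62424395e-04,  1.33109129e-03,  1.49659704e-04, -3.88466665e-04,
       -2.88267900e-04, -1.10412081e-05, -1.16638891e-03]), 'tau': array([ 4.14523583e-04, -8.64427471e+01,  6.78587090e-01, -4.34898090e+01,
        1.89941103e-02,  7.46307720e-03,  3.83618828e-05]), 'position': array([ 0.14166292, -0.60837888,  0.23066096]), 'tcp_rot': array([-5.84253892e-04,  9.93463182e-01,  1.14151448e-01, -1.11573291e-04]), 'force': array([-0.10933617, -0.86067487, -0.86739371]), 'moment': array([-0.00167219, -0.00621329, -0.02702059]), 'grasp_force': 0.0, 'gripper_width': 0.08559550732791174}
(np.float64(484.240963352835), 317.6376500632746, 187.97123374530491, array([[-0.26185306,  0.79170792, -0.55193436,  1.33725554],
       [ 0.9651058 ,  0.21595695, -0.14809928,  0.21056664],
       [ 0.00194269, -0.5714553 , -0.82063089,  1.42500995],
       [ 0.        ,  0.        ,  0.        ,  1.        ]]))
(np.float64(402.7071418731578), 321.3860346065731, 199.166126700649, array([[-0.01301136, -0.99188616,  0.12646167,  0.30319622],
       [-0.99988079,  0.01395798,  0.00660212, -0.04885439],
       [-0.0083137 , -0.12636069, -0.99194952,  1.50868438],
       [ 0.        ,  0.        ,  0.        ,  1.        ]]))
```

View pics/s0.png

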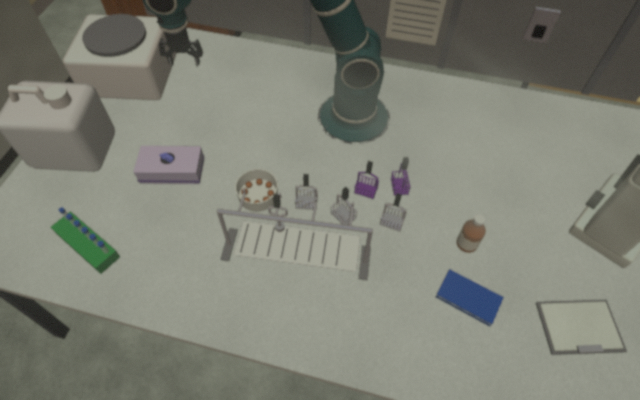

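View pics/t0.png

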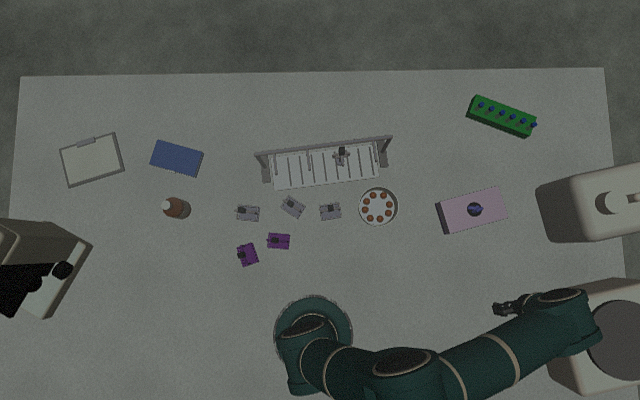

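The top view shows three grey steel baskets near (247,213), (293,206) and (330,210), and two purple look-alikes at (247,255) and (279,241). The dish with its beads is at (378,206). The rack runs from (262,158) to (388,145), with the stirrer on it near (341,155). Now I'll measure these.

Run:
```python
from h import *
S=np.load("s0.npz");T=np.load("t0.npz")
ct=cam("top");cs=cam("scene")
Pt=cloud(T["d"],ct);Ps=cloud(S["d"],cs)
print("table z",np.nanmedian(Pt[100:120,200:240,2]),np.nanmedian(Ps[300:320,150:180,2]))
# purple/dark classification in both clouds
for n,P,a in(("top",Pt,T["a"]),("scene",Ps,S["a"])):
    hsv=cv2.cvtColor(a,cv2.COLOR_RGB2HSV)
    reg=(P[...,0]>.3)&(P[...,0]<.8)&(P[...,1]>-.4)&(P[...,1]<.4)
    dark=(reg&(P[...,2]>.08)&(hsv[...,2]<60)).astype(np.uint8)
    k,l,st,ce=cv2.connectedComponentsWithStats(dark,connectivity=8)
    for i in range(1,k):
        if st[i,4]>4:
            q=P[l==i]; print(n,"dark",ce[i].round(1),st[i,4],np.median(q,0).round(3),"zmax",q[:,2].max().round(3))
    q=P[reg&(P[...,2]>.19)&(P[...,2]<.24)]
    print(n,"rail pts",len(q)); 
    if len(q)>20:
        for lo in np.arange(-.3,.35,.05):
            w=q[(q[:,1]>lo)&(q[:,1]<lo+.05)]
            if len(w): print(round(lo,2),np.median(w,0).round(3),len(w))
    # dish rim
    w=reg&(P[...,2]>.045)&(P[...,2]<.075)&(hsv[...,1]<60)&(P[...,1]<-.05)
    q=P[w]; print("rim",np.median(q,0).round(3),q[:,:2].min(0),q[:,:2].max(0))
def up(a,x,y,w,h,s,n): cv2.imwrite("pics/"+n,cv2.convertScaleAbs(cv2.resize(a[y:y+h,x:x+w,::-1],None,fx=s,fy=s,interpolation=cv2.INTER_CUBIC),alpha=1.4))
up(T["a"],225,125,190,150,4,"tc.png");up(S["a"],205,140,215,150,3.6,"sc.png")
```

```text
table z 0.0005452026126135934 0.00025927867827346684
top dark [386.3 143.2] 36 [ 0.668 -0.267  0.146] zmax 0.213
top dark [341.4 150.6] 49 [ 0.613 -0.105  0.272] zmax 0.28
top dark [339.4 159.7] 7 [ 0.614 -0.103  0.14 ] zmax 0.171
top dark [290.  203.3] 31 [0.463 0.066 0.16 ] zmax 0.165
top dark [330.3 207.9] 31 [ 0.445 -0.069  0.16 ] zmax 0.166
top dark [241.4 209.6] 42 [0.444 0.231 0.159] zmax 0.165
top dark [274.5 240. ] 36 [0.34  0.118 0.16 ] zmax 0.166
top dark [242.6 251.8] 5 [0.302 0.228 0.138] zmax 0.156
top rail pts 829
-0.3 [ 0.67  -0.265  0.215] 38
-0.25 [ 0.661 -0.218  0.216] 117
-0.2 [ 0.661 -0.175  0.217] 66
-0.15 [ 0.65  -0.117  0.216] 117
-0.1 [ 0.647 -0.08   0.217] 82
-0.05 [ 0.641 -0.018  0.217] 82
-0.0 [0.635 0.011 0.216] 99
0.05 [0.631 0.074 0.217] 65
0.1 [0.62  0.114 0.216] 120
0.15 [0.62  0.167 0.216] 43
rim [ 0.469 -0.242  0.058] [ 0.38744833 -0.3164395 ] [ 0.67288398 -0.0513176 ]
scene dark [369.  166.9] 20 [0.35  0.122 0.149] zmax 0.165
scene dark [305.5 180. ] 18 [ 0.456 -0.067  0.145] zmax 0.165
scene dark [344.8 193.4] 32 [0.474 0.069 0.146] zmax 0.165
scene dark [397.2 198.8] 21 [0.454 0.234 0.15 ] zmax 0.163
scene dark [276.4 200.8] 40 [ 0.627 -0.103  0.262] zmax 0.276
scene rail pts 1070
-0.3 [ 0.678 -0.265  0.214] 51
-0.25 [ 0.666 -0.218  0.215] 148
-0.2 [ 0.667 -0.175  0.216] 81
-0.15 [ 0.654 -0.117  0.215] 149
-0.1 [ 0.652 -0.08   0.215] 114
-0.05 [ 0.648 -0.02   0.216] 101
-0.0 [0.64  0.012 0.215] 125
0.05 [0.637 0.075 0.216] 85
0.1 [0.626 0.114 0.215] 145
0.15 [0.627 0.169 0.214] 71
rim [ 0.453 -0.245  0.055] [ 0.38663727 -0.3188303 ] [ 0.68453164 -0.05201422]
```

View pics/tc.png

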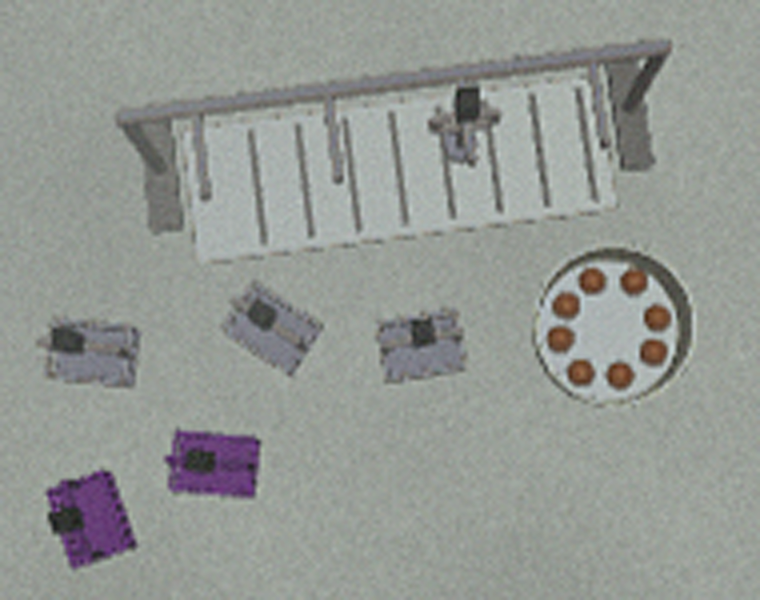

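View pics/sc.png

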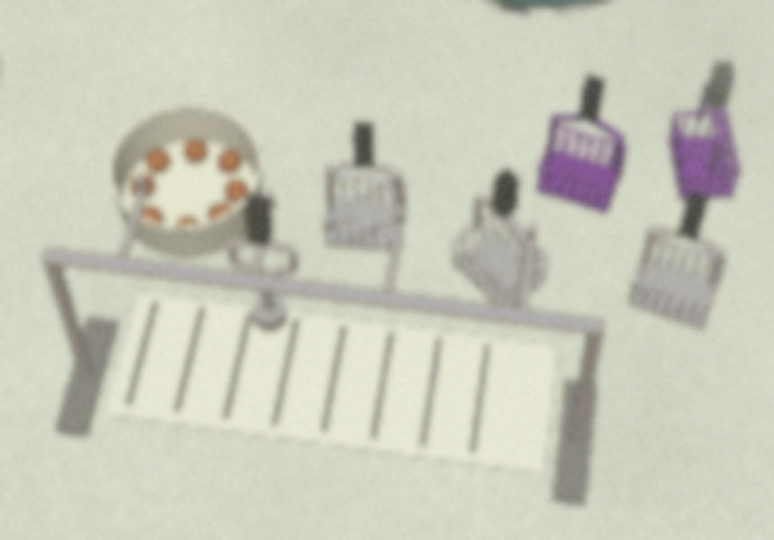

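Hook 1, counting from the -y end, holds the stirrer, and hooks 0, 2 and 3 are free. The baskets meant are the three grey steel ones, at crop positions (95,350), (272,328) and (422,345). The two purple ones at (215,465) and (90,520) are look-alikes. I'll move the wrist camera in to refine the positions.

>>> step_arm(motion=[[2,3,4,0,1],[4,6,8,0,1],[6,10,12,-1,1],[8,14,16,-2,1],[10,18,20,-3,1],[12,22,22,-4,1],[14,26,22,-5,1],[16,29,22,-6,1],[18,32,22,-6,1],[20,35,22,-6,1],[22,38,22,-6,1],[24,41,22,-6,1],[26,44,22,-6,1],[28,47,22,-6,1],[30,50,22,-6,1],[30,50,22,-6,1],[30,50,22,-6,1],[30,50,22,-6,1]], squeeze=80)

```text
time: 1.6
position: [0.4422, -0.1072, 0.451]
tcp_rot: [-0.0, 0.998, 0.064, -0.0]
force: [-0.1, -0.9, 0.6]
gripper_width: 0.0856
grasp_force: 0.0
```

Run:
```python
from h import *
st=observe();print(st["time"],st["position"],st["tcp_rot"])
a,d,c=shot("wrist","w0");np.savez("w0",a=a,d=d,M=c[3]);print(camera_model("wrist"))
P=cloud(d,c);print(np.nanmin(P.reshape(-1,3),0),np.nanmax(P.reshape(-1,3),0))
```

```text
1.6 [ 0.44220959 -0.10723451  0.45095295] [-2.74348721e-04  9.97971420e-01  6.36621594e-02 -3.15000570e-04]
{'vertical_fov': 66.8070039861597, 'cx': 319.43103302693027, 'cy': 198.6101719520326, 'T_tool_cam': array([[-2.34811690e-04, -9.59154083e-01, -2.82884057e-01,
         7.19391874e-02],
       [ 9.99999970e-01, -2.06238037e-04, -1.30787249e-04,
         1.30385853e-03],
       [ 6.71036713e-05, -2.82884079e-01,  9.59154103e-01,
        -1.42044481e-01],
       [ 0.00000000e+00,  0.00000000e+00,  0.00000000e+00,
         1.00000000e+00]])}
[-0.26121744 -0.88949364 -0.00509726] [0.76055875 0.61254745 0.55011302]
```

View pics/w0.png

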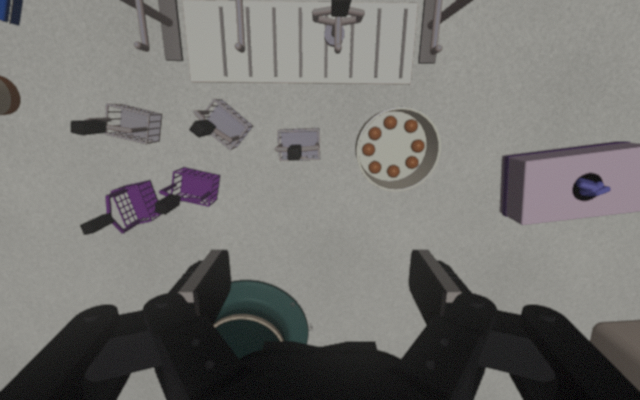

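The wrist view shows the prongs at (140,45), (240,45) and (435,45), the stirrer grip at (340,5), the dish at (397,148), and the basket grips at (88,127), (203,128) and (294,152). I'll take one more view from further forward.

>>> step_arm(motion=[[3,0,0,0,1],[6,0,0,0,1],[8,0,0,0,1],[8,0,0,0,1],[8,0,0,0,1]])

```text
time: 2.07
position: [0.5218, -0.1098, 0.4504]
tcp_rot: [-0.001, 0.998, 0.061, -0.001]
force: [0.4, 0.0, 0.0]
gripper_width: 0.0856
grasp_force: 0.0
```

```bash
cat >> h.py <<'E'
def grips(a,d,c,show=True):
    "square black grips: top faces; returns [centre xyz, yaw deg mod 90]"
    P=cloud(d,c); v=a.max(-1); out=[]
    x,y,z=P[...,0],P[...,1],P[...,2]
    dark=((v<70)&(x>.28)&(x<.75)&(y>-.36)&(y<.36)&(z>.09)&(z<.30)).astype(np.uint8)
    k,l,st,ce=cv2.connectedComponentsWithStats(dark)
    for i in range(1,k):
        if st[i,4]<15: continue
        q=P[l==i]; zt=np.percentile(q[:,2],95); m=(l==i)&(z>zt-.006); t=P[m]
        (cx,cy),(w,h),an=cv2.minAreaRect((t[:,:2]*1000).astype(np.float32))
        out.append((cx/1000,cy/1000,zt,an))
        if show: print("grip px",ce[i].round(),"n",m.sum(),"xy",round(cx),round(cy),"z",round(zt*1000),"wh",round(w),round(h),"an",round(an,1))
    return out
def bail(a,d,c,g,r=.045,zlo=-.075,zhi=-.055):
    "steel points near the grip in a height band under its top: principal direction"
    P=cloud(d,c); m=(np.hypot(P[...,0]-g[0],P[...,1]-g[1])<r)&(P[...,2]>g[2]+zlo)&(P[...,2]<g[2]+zhi)
    q=P[m][:,:2]; 
    if len(q)<8: return None
    u,s,vt=np.linalg.svd(q-q.mean(0)); an=np.degrees(np.arctan2(vt[0,1],vt[0,0]))%180
    return len(q),q.mean(0).round(4),round(an,1),(s/np.sqrt(len(q))*1000).round(1)
E
python3 - <<'E'
from h import *
a,d,c=shot("wrist","w1");np.savez("w1",a=a,d=d)
Z=np.load("w0.npz")
c0=(c[0],c[1],c[2],Z["M"])
for a_,d_,c_ in((Z["a"],Z["d"],c0),(a,d,c)):
    for g in grips(a_,d_,c_): print("   bail",bail(a_,d_,c_,g))
    P=cloud(d_,c_)
    x,y,z=P[...,0],P[...,1],P[...,2]
    m=(z>.222)&(z<.236)&(x>.5)&(y>-.3)&(y<.22)
    k,l,s,ce=cv2.connectedComponentsWithStats(m.astype(np.uint8))
    for i in range(1,k):
        if s[i,4]>8: q=P[l==i];print("tip",ce[i].round(),s[i,4],(np.median(q,0)*1000).round(),round(q[:,2].max()*1000))
    m=(z>.200)&(z<.219)&(x>.5)&(y>-.3)&(y<.22)
    k,l,s,ce=cv2.connectedComponentsWithStats(m.astype(np.uint8))
    for i in range(1,k):
        if s[i,4]>30: q=P[l==i];print("bar",ce[i].round(),s[i,4],(q.min(0)*1000).round(),(q.max(0)*1000).round())
    m=(z>.054)&(z<.066)&(x<.6)&(y<-.14)&(y>-.36)&(a_.min(-1)>80)
    (cx,cy),r=cv2.minEnclosingCircle((P[m][:,:2]*1000).astype(np.float32));print("rim",cx,cy,r,m.sum())
E
```

```text
grip px [130.   2.] n 12 xy 617 171 z 138 wh 1 4 an 34.5
grip px [340.   7.] n 75 xy 612 -107 z 272 wh 3 17 an 3.6
grip px [456.   6.] n 21 xy 669 -269 z 149 wh 5 2 an 70.7
grip px [145.   8.] n 3 xy 595 108 z 210 wh 2 0 an 3.6
grip px [358.  18.] n 4 xy 619 -130 z 208 wh 0 4 an 3.5
grip px [144.  47.] n 14 xy 555 104 z 225 wh 4 2 an 16.0
grip px [433.  51.] n 10 xy 592 -218 z 225 wh 4 1 an 29.7
grip px [ 88. 127.] n 176 xy 447 233 z 161 wh 18 16 an 83.7
grip px [202. 128.] n 153 xy 466 66 z 161 wh 16 16 an 56.5
grip px [294. 152.] n 141 xy 449 -70 z 162 wh 16 16 an 6.5
grip px [167. 204.] n 149 xy 342 120 z 161 wh 18 18 an 82.8
grip px [ 97. 223.] n 127 xy 295 232 z 161 wh 16 17 an 15.9
   bail (74, array([0.6211, 0.1706]), np.float64(158.4), array([4. , 1.7]))
   bail (477, array([ 0.6107, -0.1072]), np.float64(95.9), array([16.2, 11.2]))
   bail (64, array([ 0.6718, -0.2674]), np.float64(44.1), array([3.9, 1.6]))
   bail None
   bail (15, array([ 0.6162, -0.104 ]), np.float64(54.7), array([1.5, 0.3]))
   bail None
   bail None
   bail (138, array([0.4447, 0.2155]), np.float64(81.5
[... 1992 characters left out ...]
, np.float64(99.1), array([24.8,  2.2]))
   bail (152, array([0.3428, 0.1144]), np.float64(83.5), array([24.7,  2.1]))
   bail (176, array([0.2973, 0.2323]), np.float64(19.7), array([24.4,  1.9]))
tip [324.  93.] 10 [ 611. -105.  235.] 236
tip [139. 119.] 56 [556. 105. 228.] 232
tip [232. 120.] 44 [569.  -3. 229.] 232
tip [326. 120.] 40 [ 581. -111.  229.] 231
tip [420. 121.] 47 [ 594. -219.  229.] 231
bar [275.  60.] 6821 [ 552. -277.  200.] [683. 180. 219.]
bar [310.  86.] 116 [613. -98. 206.] [622. -78. 218.]
bar [344.  86.] 97 [ 618. -136.  203.] [ 627. -119.  218.]
bar [326. 106.] 168 [ 583. -115.  210.] [ 611. -104.  217.]
rim 461.89117431640625 -244.86990356445312 74.2697525024414 646
```

View pics/w1.png

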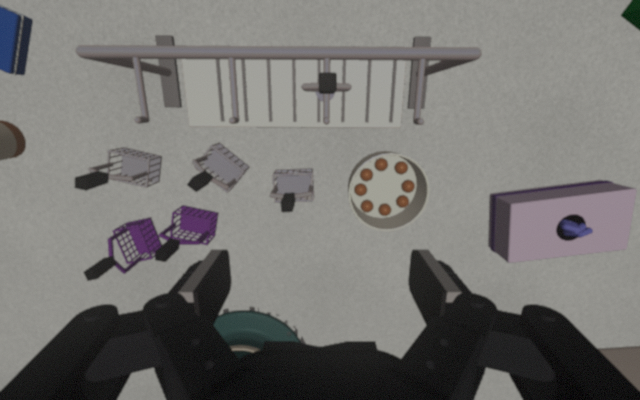

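Rack yaw is 6.8°. Estimated hook points (mm) are h0 (626,-215), h1 (614,-107), h2 (601,1) and h3 (587,109). The stirrer's grip top is at (620,-107,273), against an expected height of 272. The basket grip tops are all at 161, as expected. Next I'll grasp the stirrer.

>>> step_arm(motion=[[3,0,0,0,1],[6,0.1,0,0,1],[9,0.1,-1,0,1],[9.8,0.2,-4,0,1],[9.8,0.2,-7,0,1],[9.8,0.2,-10,0,1],[9.8,0.2,-13,0,1],[9.8,0.2,-16,0,1],[9.8,0.2,-18,0,1],[9.8,0.2,-20,0,1],[9.8,0.2,-21,0,1],[9.8,0.2,-21.8,0,1],[9.8,0.2,-21.8,0,1],[9.8,0.2,-21.8,0,0.1],[9.8,0.2,-21.8,0,0],[9.8,0.2,-21.8,0,0],[9.8,0.2,-21.8,0,0],[9.8,0.2,-21.8,0,0],[9.8,0.2,-21.8,0,0],[9.8,0.2,-21.8,0,0]], squeeze=80)

```text
time: 3.78
position: [0.6201, -0.106, 0.2338]
tcp_rot: [-0.0, 0.998, 0.062, 0.0]
force: [-0.3, 3.9, 4.5]
gripper_width: 0.017
grasp_force: 77.9
```

>>> step_arm(motion=[[0,0,0.7,0,0],[0,0,1.4,0,0],[0,0,2.1,0,0],[0,0,2.7,0,0],[0,0,2.7,0,0],[-2,-0.2,2.7,0,0],[-4,-0.5,2.7,0,0],[-6,-0.7,2.7,0,0],[-8,-0.9,2.7,0,0],[-10,-1.2,3,0,0],[-11,-3,4.5,0,0],[-12,-6,5,0,0],[-13,-9,5,0,0],[-15,-12,5,0,0],[-15.8,-13.9,5,0,0],[-15.8,-13.9,5,0,0],[-15.8,-13.9,5,0,0],[-15.8,-13.9,5,0,0]])

```text
time: 5.28
position: [0.462, -0.2451, 0.2833]
tcp_rot: [-0.0, 0.998, 0.062, 0.0]
force: [-0.0, 0.8, -1.8]
gripper_width: 0.0171
grasp_force: 78.2
```

```bash
cat >> h.py <<'E'
def dish(P,a,box=(.34,.6,-.38,-.12)):
    x,y,z=P[...,0],P[...,1],P[...,2]; m=(z>.054)&(z<.066)&(x>box[0])&(x<box[1])&(y>box[2])&(y<box[3])&(a.min(-1)>80)
    q=P[m][:,:2]; A=np.c_[2*q,np.ones(len(q))]; s=np.linalg.lstsq(A,(q**2).sum(1),rcond=None)[0]
    return s[:2].round(4),round(float(np.sqrt(s[2]+s[0]**2+s[1]**2)),4),m.sum()
def beads(P,a):
    h=cv2.cvtColor(a,cv2.COLOR_RGB2HSV); m=((h[...,0]<18)&(h[...,1]>110)&(h[...,2]>50)&(P[...,1]<-.1)&(P[...,0]>.3)&(P[...,2]<.12)&(P[...,2]>.01)).astype(np.uint8)
    k,l,s,ce=cv2.connectedComponentsWithStats(m); return [(ce[i].round(),s[i,4],np.median(P[l==i],0).round(3)) for i in range(1,k) if s[i,4]>6]
E
python3 - <<'E'
from h import *
st=observe();print(st["position"],st["force"],st["gripper_width"])
for n in("wrist","top"):
    a,d,c=shot(n,n+"2");P=cloud(d,c);print(n,dish(P,a));[print(b) for b in beads(P,a)]
E
```

```text
[ 0.46200397 -0.24511616  0.28331325] [-0.02380241  0.84610923 -1.81396923] 0.01708946385789936
wrist (array([ 0.4627, -0.2448]), 0.0711, np.int64(1303))
(array([311., 129.]), np.int32(215), array([ 0.508, -0.23 ,  0.029]))
(array([341., 134.]), np.int32(213), array([ 0.507, -0.268,  0.029]))
(array([291., 144.]), np.int32(205), array([ 0.486, -0.206,  0.029]))
(array([352., 162.]), np.int32(200), array([ 0.473, -0.288,  0.029]))
(array([284., 167.]), np.int32(196), array([ 0.456, -0.2  ,  0.029]))
(array([345., 184.]), np.int32(192), array([ 0.442, -0.284,  0.029]))
(array([294., 191.]), np.int32(179), array([ 0.425, -0.217,  0.029]))
top (array([ 0.4611, -0.2453]), 0.0722, np.int64(55))
(array([366., 201.]), np.int32(24), array([ 0.483, -0.204,  0.03 ]))
(array([365., 209.]), np.int32(25), array([ 0.453, -0.199,  0.03 ]))
(array([370., 218.]), np.int32(25), array([ 0.423, -0.216,  0.029]))
```

View pics/wrist2.png

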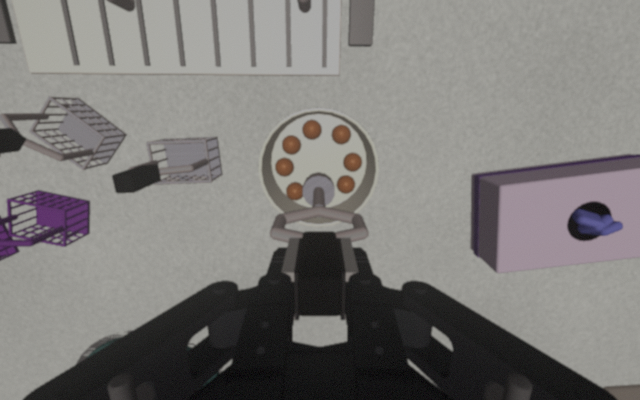

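The stirrer is held upright over the centre of the dish. The bead ring, about 45 mm in radius, leaves the middle free, so I'll lower it there.

>>> step_arm(motion=[[0,0,-2,0,0],[0,0,-4,0,0],[0,0,-6,0,0],[0,0,-8,0,0],[0,0,-9,0,0],[0,0,-10,0,0],[0,0,-10.8,0,0],[0,0,-11.2,0,0],[0,0,-11.6,0,0],[0,0,-11.6,0,0],[0,0,-11.6,0,0]])

```text
time: 6.3
position: [0.462, -0.2458, 0.1677]
tcp_rot: [0.0, 0.998, 0.062, 0.0]
force: [-0.6, 0.4, -1.4]
gripper_width: 0.0167
grasp_force: 78.2
```

Run:
```python
from h import *
st=observe();print(st["position"],st["force"])
r=3.4
for t in range(0,361,9): print(t,(r*np.cos(np.radians(t))-r).round(2),(r*np.sin(np.radians(t))).round(2))
```

```text
[ 0.46196863 -0.24576389  0.16765093] [-0.63973298  0.44272928 -1.40551496]
0 0.0 0.0
9 -0.04 0.53
18 -0.17 1.05
27 -0.37 1.54
36 -0.65 2.0
45 -1.0 2.4
54 -1.4 2.75
63 -1.86 3.03
72 -2.35 3.23
81 -2.87 3.36
90 -3.4 3.4
99 -3.93 3.36
108 -4.45 3.23
117 -4.94 3.03
126 -5.4 2.75
135 -5.8 2.4
144 -6.15 2.0
153 -6.43 1.54
162 -6.63 1.05
171 -6.76 0.53
180 -6.8 0.0
189 -6.76 -0.53
198 -6.63 -1.05
207 -6.43 -1.54
216 -6.15 -2.0
225 -5.8 -2.4
234 -5.4 -2.75
243 -4.94 -3.03
252 -4.45 -3.23
261 -3.93 -3.36
270 -3.4 -3.4
279 -2.87 -3.36
288 -2.35 -3.23
297 -1.86 -3.03
306 -1.4 -2.75
315 -1.0 -2.4
324 -0.65 -2.0
333 -0.37 -1.54
342 -0.17 -1.05
351 -0.04 -0.53
360 0.0 -0.0
```

>>> step_arm(motion=[[-0.3,-0.2,0,0,0],[-0.5,-0.6,0,0,0],[-0.4,-1.0,0,0,0],[-0.2,-1.4,0,0,0],[0.1,-1.7,0,0,0],[0.5,-1.95,0,0,0],[0.95,-2.1,0,0,0],[1.4,-2.1,0,0,0],[1.85,-2.0,0,0,0],[2.3,-1.75,0,0,0],[2.7,-1.4,0,0,0],[3.05,-1.0,0,0,0],[3.3,-0.5,0,0,0],[3.4,0,0,0,0]])

```text
time: 7.47
position: [0.496, -0.2454, 0.1674]
tcp_rot: [0.0, 0.998, 0.062, -0.0]
force: [-2.9, -3.2, 6.6]
gripper_width: 0.017
grasp_force: 79.3
```

>>> step_arm(motion=[[-0.04,0.53,0,0,0],[-0.17,1.05,0,0,0],[-0.37,1.54,0,0,0],[-0.65,2.0,0,0,0],[-1.0,2.4,0,0,0],[-1.4,2.75,0,0,0],[-1.86,3.03,0,0,0],[-2.35,3.23,0,0,0],[-2.87,3.36,0,0,0],[-3.4,3.4,0,0,0],[-3.93,3.36,0,0,0],[-4.45,3.23,0,0,0],[-4.94,3.03,0,0,0],[-5.4,2.75,0,0,0],[-5.8,2.4,0,0,0],[-6.15,2.0,0,0,0],[-6.43,1.54,0,0,0],[-6.63,1.05,0,0,0],[-6.76,0.53,0,0,0],[-6.8,0,0,0,0]])

```text
time: 9.13
position: [0.4274, -0.2454, 0.1672]
tcp_rot: [-0.001, 0.998, 0.062, -0.0]
force: [1.2, 1.6, 2.6]
gripper_width: 0.0171
grasp_force: 79.0
```

Run:
```python
from h import *
st=observe();print(st["position"],st["force"],st["gripper_width"])
for n in("wrist","top"):
    a,d,c=shot(n,n+"3");P=cloud(d,c);print(n,dish(P,a));[print(b) for b in beads(P,a)]
```

```text
[ 0.42741014 -0.24539524  0.1671942 ] [1.16112182 1.61867239 2.62332379] 0.017076127705459226
wrist (array([ 0.4623, -0.244 ]), 0.0708, np.int64(2827))
(array([342.,  93.]), np.int32(514), array([ 0.514, -0.256,  0.029]))
(array([289., 100.]), np.int32(504), array([ 0.504, -0.21 ,  0.029]))
(array([266., 134.]), np.int32(479), array([ 0.471, -0.193,  0.029]))
(array([377., 140.]), np.int32(474), array([ 0.478, -0.293,  0.029]))
(array([273., 176.]), np.int32(434), array([ 0.434, -0.202,  0.029]))
(array([360., 178.]), np.int32(424), array([ 0.442, -0.283,  0.028]))
(array([297., 200.]), np.int32(262), array([ 0.413, -0.226,  0.029]))
(array([338., 200.]), np.int32(187), array([ 0.417, -0.266,  0.029]))
top (array([ 0.4608, -0.244 ]), 0.072, np.int64(49))
(array([367., 196.]), np.int32(24), array([ 0.501, -0.208,  0.031]))
(array([362., 205.]), np.int32(26), array([ 0.468, -0.189,  0.029]))
(array([365., 215.]), np.int32(23), array([ 0.431, -0.199,  0.03 ]))
(array([372., 221.]), np.int32(16), array([ 0.409, -0.224,  0.028]))
```

All eight beads are in the dish and it hasn't moved. I'll carry on round in half-turns.

>>> step_arm(motion=[[0.04,-0.53,0,0,0],[0.17,-1.05,0,0,0],[0.37,-1.54,0,0,0],[0.65,-2.0,0,0,0],[1.0,-2.4,0,0,0],[1.4,-2.75,0,0,0],[1.86,-3.03,0,0,0],[2.35,-3.23,0,0,0],[2.87,-3.36,0,0,0],[3.4,-3.4,0,0,0],[3.93,-3.36,0,0,0],[4.45,-3.23,0,0,0],[4.94,-3.03,0,0,0],[5.4,-2.75,0,0,0],[5.8,-2.4,0,0,0],[6.15,-2.0,0,0,0],[6.43,-1.54,0,0,0],[6.63,-1.05,0,0,0],[6.76,-0.53,0,0,0],[6.8,0,0,0,0]])

```text
time: 10.9
position: [0.4953, -0.2454, 0.1671]
tcp_rot: [-0.0, 0.998, 0.062, -0.001]
force: [-6.5, 0.4, 2.2]
gripper_width: 0.017
grasp_force: 79.1
```

>>> step_arm(motion=[[-0.04,0.53,0,0,0],[-0.17,1.05,0,0,0],[-0.37,1.54,0,0,0],[-0.65,2.0,0,0,0],[-1.0,2.4,0,0,0],[-1.4,2.75,0,0,0],[-1.86,3.03,0,0,0],[-2.35,3.23,0,0,0],[-2.87,3.36,0,0,0],[-3.4,3.4,0,0,0],[-3.93,3.36,0,0,0],[-4.45,3.23,0,0,0],[-4.94,3.03,0,0,0],[-5.4,2.75,0,0,0],[-5.8,2.4,0,0,0],[-6.15,2.0,0,0,0],[-6.43,1.54,0,0,0],[-6.63,1.05,0,0,0],[-6.76,0.53,0,0,0],[-6.8,0,0,0,0]])

```text
time: 12.57
position: [0.4281, -0.246, 0.1675]
tcp_rot: [0.0, 0.998, 0.062, 0.0]
force: [4.4, 0.4, 0.6]
gripper_width: 0.0174
grasp_force: 79.3
```

Run:
```python
from h import *
st=observe();print(st["position"],st["force"],st["gripper_width"])
a,d,c=shot("wrist","w4");P=cloud(d,c);print(dish(P,a));[print(b) for b in beads(P,a)]
```

```text
[ 0.4280718  -0.24595829  0.16747019] [4.38257166 0.37185489 0.61438969] 0.01740147080050861
(array([ 0.4643, -0.2453]), 0.0706, np.int64(2825))
(array([325.,  90.]), np.int32(508), array([ 0.516, -0.241,  0.029]))
(array([280., 109.]), np.int32(500), array([ 0.495, -0.204,  0.029]))
(array([373., 122.]), np.int32(492), array([ 0.495, -0.287,  0.029]))
(array([266., 149.]), np.int32(464), array([ 0.459, -0.194,  0.028]))
(array([376., 164.]), np.int32(451), array([ 0.458, -0.296,  0.028]))
(array([283., 188.]), np.int32(421), array([ 0.424, -0.213,  0.028]))
(array([350., 195.]), np.int32(417), array([ 0.425, -0.278,  0.028]))
(array([305., 200.]), np.int32(73), array([ 0.415, -0.234,  0.028]))
```

>>> step_arm(motion=[[0.04,-0.53,0,0,0],[0.17,-1.05,0,0,0],[0.37,-1.54,0,0,0],[0.65,-2.0,0,0,0],[1.0,-2.4,0,0,0],[1.4,-2.75,0,0,0],[1.86,-3.03,0,0,0],[2.35,-3.23,0,0,0],[2.87,-3.36,0,0,0],[3.4,-3.4,0,0,0],[3.93,-3.36,0,0,0],[4.45,-3.23,0,0,0],[4.94,-3.03,0,0,0],[5.4,-2.75,0,0,0],[5.8,-2.4,0,0,0],[6.15,-2.0,0,0,0],[6.43,-1.54,0,0,0],[6.63,-1.05,0,0,0],[6.76,-0.53,0,0,0],[6.8,0,0,0,0]])

```text
time: 14.28
position: [0.4953, -0.246, 0.1672]
tcp_rot: [0.0, 0.998, 0.062, -0.001]
force: [-5.2, -1.9, 2.7]
gripper_width: 0.0173
grasp_force: 79.6
```

>>> step_arm(motion=[[-0.04,0.53,0,0,0],[-0.17,1.05,0,0,0],[-0.37,1.54,0,0,0],[-0.65,2.0,0,0,0],[-1.0,2.4,0,0,0],[-1.4,2.75,0,0,0],[-1.86,3.03,0,0,0],[-2.35,3.23,0,0,0],[-2.87,3.36,0,0,0],[-3.4,3.4,0,0,0],[-3.93,3.36,0,0,0],[-4.45,3.23,0,0,0],[-4.94,3.03,0,0,0],[-5.4,2.75,0,0,0],[-5.8,2.4,0,0,0],[-6.15,2.0,0,0,0],[-6.43,1.54,0,0,0],[-6.63,1.05,0,0,0],[-6.76,0.53,0,0,0],[-6.8,0,0,0,0]])

```text
time: 15.95
position: [0.4279, -0.2458, 0.1673]
tcp_rot: [-0.0, 0.998, 0.062, 0.0]
force: [4.2, 0.9, 1.9]
gripper_width: 0.0168
grasp_force: 79.8
```

>>> step_arm(motion=[[0.04,-0.53,0,0,0],[0.17,-1.05,0,0,0],[0.37,-1.54,0,0,0],[0.65,-2.0,0,0,0],[1.0,-2.4,0,0,0],[1.4,-2.75,0,0,0],[1.86,-3.03,0,0,0],[2.35,-3.23,0,0,0],[2.87,-3.36,0,0,0],[3.4,-3.4,0,0,0],[3.93,-3.36,0,0,0],[4.45,-3.23,0,0,0],[4.94,-3.03,0,0,0],[5.4,-2.75,0,0,0],[5.8,-2.4,0,0,0],[6.15,-2.0,0,0,0],[6.43,-1.54,0,0,0],[6.63,-1.05,0,0,0],[6.76,-0.53,0,0,0],[6.8,0,0,0,0]])

```text
time: 17.62
position: [0.4963, -0.2454, 0.1673]
tcp_rot: [0.0, 0.998, 0.062, 0.0]
force: [0.3, -0.8, -2.0]
gripper_width: 0.0171
grasp_force: 79.4
```

Run:
```python
from h import *
st=observe();print(st["position"],st["force"],st["gripper_width"])
a,d,c=shot("wrist","w5");P=cloud(d,c);print(dish(P,a));[print(b) for b in beads(P,a)]
```

```text
[ 0.49628331 -0.24542576  0.16730651] [ 0.29451766 -0.81508638 -2.04790114] 0.01714241687412152
(array([ 0.4656, -0.248 ]), 0.0709, np.int64(1995))
(array([299., 166.]), np.int32(417), array([ 0.515, -0.225,  0.029]))
(array([341., 170.]), np.int32(430), array([ 0.517, -0.265,  0.029]))
(array([269., 193.]), np.int32(412), array([ 0.486, -0.199,  0.028]))
(array([369., 203.]), np.int32(421), array([ 0.487, -0.297,  0.028]))
(array([264., 228.]), np.int32(295), array([ 0.449, -0.197,  0.029]))
(array([364., 243.]), np.int32(158), array([ 0.445, -0.3  ,  0.03 ]))
```

Three turns are done. The dish has drifted about 4 mm, so I'll shift the circle by (+0.3,-0.2) cm for two more turns.

>>> step_arm(motion=[[0.06,0.48,0,0,0],[0.03,0.95,0,0,0],[-0.1,1.4,0,0,0],[-0.35,1.8,0,0,0],[-0.7,2.2,0,0,0],[-1.1,2.55,0,0,0],[-1.56,2.83,0,0,0],[-2.05,3.03,0,0,0],[-2.57,3.16,0,0,0],[-3.1,3.2,0,0,0],[-3.63,3.16,0,0,0],[-4.15,3.03,0,0,0],[-4.64,2.83,0,0,0],[-5.1,2.55,0,0,0],[-5.5,2.2,0,0,0],[-5.85,1.8,0,0,0],[-6.13,1.34,0,0,0],[-6.33,0.85,0,0,0],[-6.46,0.33,0,0,0],[-6.5,-0.2,0,0,0]])

```text
time: 19.33
position: [0.4307, -0.2479, 0.1674]
tcp_rot: [-0.0, 0.998, 0.062, 0.0]
force: [2.7, 1.8, 6.1]
gripper_width: 0.0168
grasp_force: 80.4
```

>>> step_arm(motion=[[0.04,-0.53,0,0,0],[0.17,-1.05,0,0,0],[0.37,-1.54,0,0,0],[0.65,-2.0,0,0,0],[1.0,-2.4,0,0,0],[1.4,-2.75,0,0,0],[1.86,-3.03,0,0,0],[2.35,-3.23,0,0,0],[2.87,-3.36,0,0,0],[3.4,-3.4,0,0,0],[3.93,-3.36,0,0,0],[4.45,-3.23,0,0,0],[4.94,-3.03,0,0,0],[5.4,-2.75,0,0,0],[5.8,-2.4,0,0,0],[6.15,-2.0,0,0,0],[6.43,-1.54,0,0,0],[6.63,-1.05,0,0,0],[6.76,-0.53,0,0,0],[6.8,0,0,0,0]])

```text
time: 21.0
position: [0.4988, -0.2473, 0.1672]
tcp_rot: [0.0, 0.998, 0.062, -0.0]
force: [-2.7, -0.7, -0.1]
gripper_width: 0.0171
grasp_force: 79.5
```

>>> step_arm(motion=[[-0.04,0.53,0,0,0],[-0.17,1.05,0,0,0],[-0.37,1.54,0,0,0],[-0.65,2.0,0,0,0],[-1.0,2.4,0,0,0],[-1.4,2.75,0,0,0],[-1.86,3.03,0,0,0],[-2.35,3.23,0,0,0],[-2.87,3.36,0,0,0],[-3.4,3.4,0,0,0],[-3.93,3.36,0,0,0],[-4.45,3.23,0,0,0],[-4.94,3.03,0,0,0],[-5.4,2.75,0,0,0],[-5.8,2.4,0,0,0],[-6.15,2.0,0,0,0],[-6.43,1.54,0,0,0],[-6.63,1.05,0,0,0],[-6.76,0.53,0,0,0],[-6.8,0,0,0,0]])

```text
time: 22.67
position: [0.4309, -0.2478, 0.1673]
tcp_rot: [-0.0, 0.998, 0.062, 0.0]
force: [4.5, 1.3, 2.4]
gripper_width: 0.017
grasp_force: 79.9
```

>>> step_arm(motion=[[0.04,-0.53,0,0,0],[0.17,-1.05,0,0,0],[0.37,-1.54,0,0,0],[0.65,-2.0,0,0,0],[1.0,-2.4,0,0,0],[1.4,-2.75,0,0,0],[1.86,-3.03,0,0,0],[2.35,-3.23,0,0,0],[2.87,-3.36,0,0,0],[3.4,-3.4,0,0,0],[3.93,-3.36,0,0,0],[4.45,-3.23,0,0,0],[4.94,-3.03,0,0,0],[5.4,-2.75,0,0,0],[5.8,-2.4,0,0,0],[6.15,-2.0,0,0,0],[6.43,-1.54,0,0,0],[6.63,-1.05,0,0,0],[6.76,-0.53,0,0,0],[6.8,0,0,0,0]])

```text
time: 24.33
position: [0.4987, -0.2477, 0.1672]
tcp_rot: [0.0, 0.998, 0.062, -0.0]
force: [-3.7, 0.9, -0.5]
gripper_width: 0.0173
grasp_force: 79.7
```

Run:
```python
from h import *
st=observe();print(st["position"],st["force"],st["gripper_width"])
a,d,c=shot("wrist","w6");P=cloud(d,c);print(dish(P,a));[print(b) for b in beads(P,a)]
```

```text
[ 0.4987003  -0.24767816  0.16720633] [-3.67552941  0.8600083  -0.51218779] 0.01729185242035507
(array([ 0.4664, -0.2499]), 0.0709, np.int64(1971))
(array([319., 165.]), np.int32(401), array([ 0.52 , -0.246,  0.029]))
(array([349., 176.]), np.int32(426), array([ 0.514, -0.275,  0.028]))
(array([274., 185.]), np.int32(419), array([ 0.496, -0.206,  0.028]))
(array([369., 204.]), np.int32(414), array([ 0.489, -0.299,  0.028]))
(array([265., 218.]), np.int32(388), array([ 0.462, -0.2  ,  0.028]))
(array([277., 247.]), np.int32(55), array([ 0.431, -0.213,  0.025]))
```

View pics/w6.png

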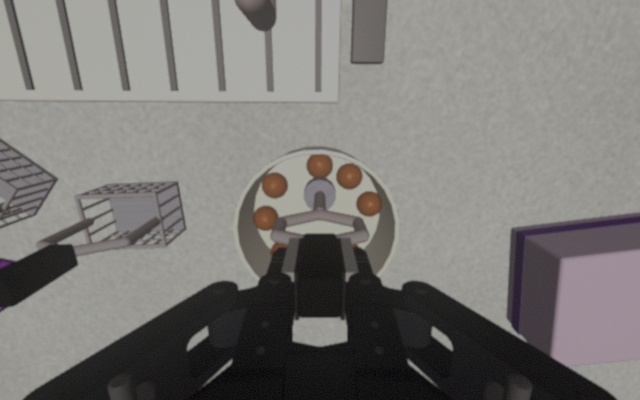

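Five turns are done and the six beads in view are in the dish; I'll recount all eight once it is clear. Now I'll lift out and take the stirrer back to hook 1.

>>> step_arm(motion=[[-0.5,0,0,0,0],[-1,0,0,0,0],[-1,0,0.5,0,0],[-1,0,1,0,0],[-1,0,2,0,0],[-1,0,3,0,0],[-1,0,5,0,0],[-1,0,8,0,0],[-1,0,10,0,0],[-0.5,2,10.5,0,0],[0,5,10.5,0,0],[1,8,10,0,0],[2,11,9.5,0,0],[2.1,13,9.4,0,0],[2.1,13,9.4,0,0],[2.1,13,9.4,0,0]])

```text
time: 25.72
position: [0.5201, -0.1167, 0.2623]
tcp_rot: [0.0, 0.998, 0.063, 0.0]
force: [-0.2, -1.1, -0.1]
gripper_width: 0.0171
grasp_force: 79.5
```

Run:
```python
from h import *
st=observe();print(st["position"],st["force"],st["gripper_width"])
a,d,c=shot("wrist","w7");P=cloud(d,c);print(dish(P,a));print(len(beads(P,a)));[print(b) for b in beads(P,a)]
x,y,z=P[...,0],P[...,1],P[...,2]
m=(z>.222)&(z<.236)&(x>.53)&(y>-.3)&(y<.22)&(a.max(-1)>70)
k,l,s,ce=cv2.connectedComponentsWithStats(m.astype(np.uint8))
for i in range(1,k):
    if s[i,4]>8: q=P[l==i];print("tip",ce[i].round(),s[i,4],(np.median(q,0)*1000).round(),round(q[:,2].max()*1000))
```

```text
[ 0.52012647 -0.11671898  0.26227287] [-0.20134571 -1.0914675  -0.08888907] 0.01705506862749038
(array([ 0.4663, -0.2494]), 0.0712, np.int64(1382))
8
(array([417., 183.]), np.int32(182), array([ 0.519, -0.243,  0.029]))
(array([439., 189.]), np.int32(240), array([ 0.514, -0.273,  0.028]))
(array([384., 198.]), np.int32(122), array([ 0.494, -0.206,  0.03 ]))
(array([452., 210.]), np.int32(243), array([ 0.489, -0.297,  0.028]))
(array([373., 220.]), np.int32(186), array([ 0.461, -0.197,  0.029]))
(array([383., 246.]), np.int32(203), array([ 0.426, -0.216,  0.028]))
(array([433., 248.]), np.int32(214), array([ 0.433, -0.285,  0.028]))
(array([406., 255.]), np.int32(206), array([ 0.417, -0.251,  0.028]))
tip [130. 127.] 230 [569.  -4. 228.] 232
tip [321. 129.] 158 [ 581. -111.  229.] 232
tip [512. 130.] 208 [ 594. -219.  229.] 232
```

View pics/w7.png

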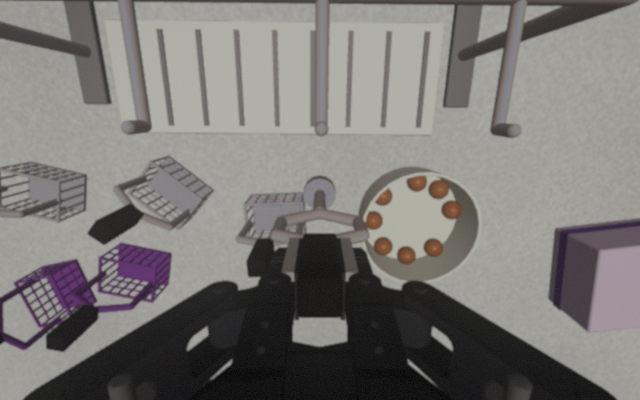

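All eight beads are in the dish and the loop is lined up with the hook 1 tip at (321,129). I'll hang it.

>>> step_arm(motion=[[1.5,0.1,0,0,0],[3,0.3,0,0,0],[4.5,0.5,0,0,0],[6,0.7,0,0,0],[7.5,0.9,0,0,0],[9,1,0,0,0],[9.7,1.1,0,0,0],[9.7,1.1,0,0,0],[9.7,1.1,-0.7,0,0],[9.7,1.1,-1.4,0,0],[9.7,1.1,-2,0,0],[9.7,1.1,-2.4,0,0],[9.7,1.1,-2.7,0,0],[9.7,1.1,-2.8,0,0],[9.7,1.1,-2.8,0,0]])

```text
time: 27.02
position: [0.6166, -0.1066, 0.2333]
tcp_rot: [-0.0, 0.998, 0.062, -0.0]
force: [-0.4, 0.6, -0.5]
gripper_width: 0.0168
grasp_force: 79.9
```

>>> step_arm(motion=[[0,0,0,0,0.3],[0,0,0,0,0.5],[0,0,0,0,0.7],[0,0,0,0,0.8],[0,0,0,0,0.8],[0,0,1,0,0.8],[0,0,3,0,0.8],[0,0,6,0,0.8],[0,0,9,0,0.9],[-3,0,12,0,1],[-6,2,15,0,1],[-9,4,18,0,1],[-12,6,20,0,1],[-15,8,20,0,1],[-18,9,20,0,1],[-18,9,20,0,1],[-18,9,20,0,1]])

```text
time: 28.43
position: [0.4358, -0.016, 0.4349]
tcp_rot: [0.001, 0.998, 0.062, 0.001]
force: [0.6, -0.8, 0.1]
gripper_width: 0.0858
grasp_force: 0.0
```

Run:
```python
from h import *
st=observe();print(st["position"],st["force"],st["gripper_width"])
a,d,c=shot("wrist","w8");P=cloud(d,c);print(dish(P,a),len(beads(P,a)))
for g in grips(a,d,c):
    if g[2]<.2:print("   bail",bail(a,d,c,g))
```

```text
[ 0.43577596 -0.01600779  0.4348885 ] [ 0.64575136 -0.84705753  0.05689565] 0.08577446472165214
(array([ 0.4658, -0.2492]), 0.0714, np.int64(809)) 8
grip px [196.   6.] n 18 xy 618 171 z 141 wh 2 6 an 28.2
grip px [436.  10.] n 197 xy 610 -110 z 273 wh 7 17 an 1.7
grip px [539.   3.] n 19 xy 669 -268 z 154 wh 5 2 an 64.9
grip px [518.  11.] n 8 xy 637 -212 z 209 wh 8 1 an 1.8
grip px [394.  23.] n 11 xy 610 -80 z 206 wh 4 1 an 62.4
grip px [401.  35.] n 5 xy 611 -99 z 169 wh 0 7 an 10.8
grip px [220.  52.] n 8 xy 553 104 z 225 wh 1 4 an 61.1
grip px [420.  53.] n 9 xy 579 -108 z 226 wh 4 1 an 45.3
grip px [521.  53.] n 20 xy 592 -217 z 226 wh 5 2 an 22.6
grip px [144. 132.] n 169 xy 447 232 z 161 wh 16 17 an 81.7
grip px [262. 133.] n 158 xy 466 67 z 161 wh 17 16 an 56.5
grip px [356. 158.] n 159 xy 449 -69 z 161 wh 17 17 an 9.3
grip px [222. 211.] n 131 xy 343 119 z 161 wh 16 16 an 83.0
grip px [148. 231.] n 130 xy 295 232 z 161 wh 16 16 an 21.8
   bail (58, array([0.6199, 0.1709]), np.float64(149.5), array([4. , 1.6]))
   bail (97, array([ 0.6726, -0.2667]), np.float64(31.3), array([4. , 1.5]))
   bail (333, array([ 0.6119, -0.1001]), np.float64(62.4), array([8.4, 6.7]))
   bail (131, array([0.4449, 0.2159]), np.float64(81.5), array([19.1,  2.2]))
   bail (163, array([0.4656, 0.0657]), np.float64(56.4), array([25. ,  2.2]))
   bail (146, array([ 0.4482, -0.0668]), np.float64(99.3), array([25.3,  2.3]))
   bail (149, array([0.3426, 0.1158]), np.float64(83.8), array([24.7,  2.1]))
   bail (172, array([0.2975, 0.2327]), np.float64(20.2), array([24.6,  2. ]))
```

View pics/w8.png

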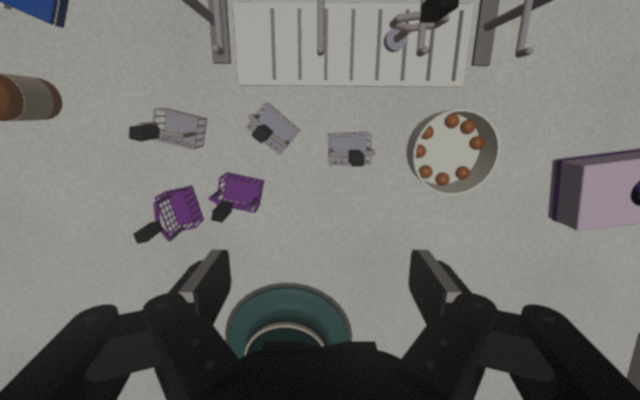

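The stirrer hangs on hook 1, all eight beads are in the dish, and the baskets haven't been disturbed. Next is basket Z at (449,-69), bail at 99°, for hook 0.

>>> step_arm(motion=[[0.6,-2.6,-1,1,1],[1.3,-5.3,-4,2.5,1],[1.3,-5.3,-8,2.5,1],[1.3,-5.3,-12,2.5,1],[1.3,-5.3,-16,2.5,1],[1.3,-5.3,-20,2.5,1],[1.3,-5.3,-23,2.5,1],[1.3,-5.3,-26,2.5,1],[1.3,-5.3,-28,2.5,1],[1.3,-5.3,-30,2.5,1],[1.3,-5.3,-31.3,2.5,1],[1.3,-5.3,-31.3,2.5,1],[1.3,-5.3,-31.3,2.5,1],[1.3,-5.3,-31.3,2.5,0.2],[1.3,-5.3,-31.3,2.5,0],[1.3,-5.3,-31.3,2.5,0],[1.3,-5.3,-31.3,2.5,0],[1.3,-5.3,-31.3,2.5,0],[1.3,-5.3,-31.3,2.5,0],[1.3,-5.3,-31.3,2.5,0]])

```text
time: 30.15
position: [0.4499, -0.0697, 0.1205]
tcp_rot: [0.0, 0.996, 0.084, 0.0]
force: [-0.4, 1.8, 3.9]
gripper_width: 0.0172
grasp_force: 78.7
```

>>> step_arm(motion=[[0,0,1,0,0],[0,0,3,0,0],[0,0,6,0,0],[0,0,9,-1,0],[0,0,12,-2.5,0],[0.5,-2,14,-2.5,0],[1.5,-5,14.2,-2.5,0],[3,-8,14.2,-2.5,0],[5,-11,14.2,-2.5,0],[6.5,-13.5,14.2,-2.5,0],[7.7,-15.7,14.2,-2.5,0],[7.7,-15.7,14.2,-2.5,0],[7.7,-15.7,14.2,-2.5,0],[7.7,-15.7,14.2,-2.5,0]])

```text
time: 31.32
position: [0.5265, -0.226, 0.2626]
tcp_rot: [-0.0, 0.998, 0.062, -0.0]
force: [-0.6, 0.1, -0.6]
gripper_width: 0.017
grasp_force: 78.3
```

```bash
cat >> h.py <<'E'
def tips(P,a):
    x,y,z=P[...,0],P[...,1],P[...,2]
    m=(z>.222)&(z<.236)&(x>.53)&(y>-.3)&(y<.22)&(a.max(-1)>60)
    k,l,s,ce=cv2.connectedComponentsWithStats(m.astype(np.uint8))
    for i in range(1,k):
        if s[i,4]>8: q=P[l==i];print("tip",ce[i].round(),s[i,4],(np.median(q,0)*1000).round(),round(q[:,2].max()*1000))
E
python3 - <<'E'
from h import *
st=observe();print(st["position"],st["force"],st["gripper_width"])
a,d,c=shot("wrist","w9");P=cloud(d,c);print(dish(P,a),len(beads(P,a)));tips(P,a)
E
```

```text
[ 0.52654024 -0.22604009  0.26255402] [-0.58738644  0.06634832 -0.60784208] 0.016984520276604468
(array([ 0.4662, -0.2498]), 0.0712, np.int64(402)) 1
tip [138.  48.] 11 [ 617. -117.  224.] 226
tip [134.  65.] 10 [ 608. -116.  226.] 228
tip [130. 115.] 239 [ 581. -113.  228.] 232
tip [322. 117.] 160 [ 594. -220.  229.] 231
tip [372. 228.] 108 [ 532. -259.  230.] 236
```

View pics/w9.png

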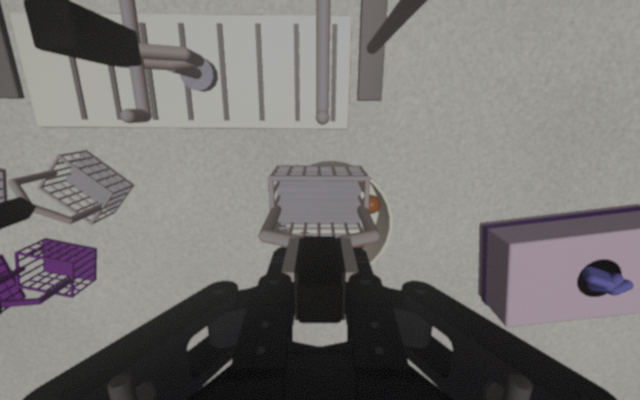

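The bail is centred on the hook 0 tip at (322,117), so I'll hang it.

>>> step_arm(motion=[[1.5,0.1,0,0,0],[3,0.3,0,0,0],[4.5,0.5,0,0,0],[6,0.7,0,0,0],[7.5,0.9,0,0,0],[9,1,0,0,0],[9.9,1.1,0,0,0],[9.9,1.1,0,0,0],[9.9,1.1,-0.7,0,0],[9.9,1.1,-1.4,0,0],[9.9,1.1,-2.1,0,0],[9.9,1.1,-2.6,0,0],[9.9,1.1,-2.9,0,0],[9.9,1.1,-3.1,0,0],[9.9,1.1,-3.1,0,0],[9.9,1.1,-3.1,0,0]])

```text
time: 32.7
position: [0.6256, -0.2159, 0.2318]
tcp_rot: [0.0, 0.998, 0.062, 0.0]
force: [-3.7, 0.8, 5.7]
gripper_width: 0.017
grasp_force: 79.6
```

>>> step_arm(motion=[[0,0,0,0,0.2],[0,0,0,0,0.4],[0,0,0,0,0.6],[0,0,0,0,0.7],[0,0,0,0,0.7],[0,0,1,0,0.7],[0,0,3,0,0.7],[0,0,6,0,0.8],[0,0,9,0,0.9],[-3,2,12,0,1],[-6,6,15,0,1],[-9,10,18,0,1],[-12,14,20,0,1],[-15,18,20,0,1],[-17,22,20,0,1],[-18,25,20,0,1],[-18,25,20,0,1],[-18,25,20,0,1]])

```text
time: 34.2
position: [0.4431, 0.0406, 0.4335]
tcp_rot: [0.001, 0.998, 0.066, 0.002]
force: [-0.1, 0.6, 0.6]
gripper_width: 0.0854
grasp_force: 0.0
```

Run:
```python
from h import *
st=observe();print(st["position"],st["force"],st["gripper_width"])
a,d,c=shot("wrist","w10");P=cloud(d,c);print(dish(P,a),len(beads(P,a)))
for g in grips(a,d,c):
    if g[2]<.2:print("   bail",bail(a,d,c,g))
```

```text
[0.44313805 0.04064586 0.43346373] [-0.05989139  0.60340372  0.62510514] 0.08539597276676548
(array([ 0.4659, -0.2491]), 0.0714, np.int64(806)) 8
grip px [233.  11.] n 27 xy 617 172 z 185 wh 2 8 an 31.9
grip px [607.   7.] n 41 xy 666 -253 z 211 wh 1 37 an 7.4
grip px [498.  22.] n 499 xy 616 -110 z 273 wh 18 19 an 8.8
grip px [567.  20.] n 15 xy 644 -211 z 210 wh 10 2 an 8.2
grip px [609.  31.] n 469 xy 623 -219 z 273 wh 17 19 an 6.7
grip px [442.  38.] n 16 xy 610 -79 z 207 wh 5 2 an 40.8
grip px [526.  44.] n 25 xy 620 -181 z 203 wh 6 2 an 31.3
grip px [443.  47.] n 9 xy 611 -95 z 173 wh 1 15 an 6.8
grip px [565.  50.] n 9 xy 614 -214 z 211 wh 6 1 an 8.4
grip px [425.  56.] n 23 xy 608 -92 z 106 wh 17 3 an 34.5
grip px [470.  68.] n 15 xy 579 -108 z 226 wh 5 2 an 25.2
grip px [570.  69.] n 25 xy 593 -217 z 227 wh 5 2 an 13.5
grip px [184. 142.] n 166 xy 447 232 z 161 wh 16 17 an 84.1
grip px [302. 144.] n 154 xy 466 67 z 162 wh 17 17 an 56.9
grip px [258. 219.] n 125 xy 343 120 z 161 wh 16 16 an 83.7
grip px [184. 239.] n 132 xy 295 233 z 161 wh 16 17 an 19.7
   bail (59, array([0.6192, 0.1714]), np.float64(135.9), array([3.9, 1.6]))
   bail (339, array([ 0.6127, -0.0998]), np.float64(52.0), array([8.3, 6.7]))
   bail None
   bail (138, array([0.4455, 0.221 ]), np.float64(82.2), array([22.6,  2.2]))
   bail (168, array([0.4669, 0.0681]), np.float64(56.6), array([24.3,  2.3]))
   bail (152, array([0.3429, 0.1189]), np.float64(84.3), array([24.8,  2.2]))
   bail (161, array([0.2985, 0.2333]), np.float64(19.8), array([24.8,  2.1]))
```

View pics/w10.png

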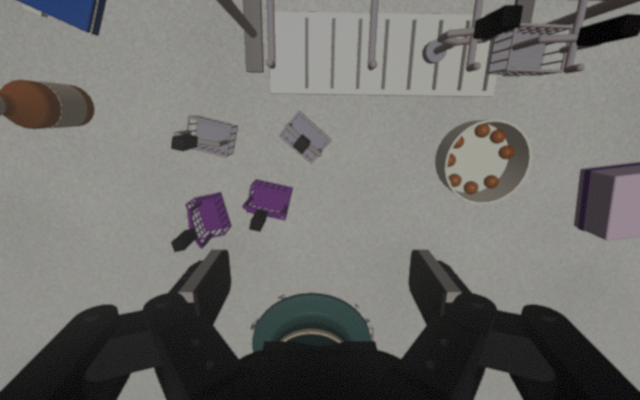

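Basket Z hangs on hook 0. Basket Y is next, at (466,67) with its bail at 56.6°, for hook 2. I'll hover above it first and let the arm settle.

>>> step_arm(motion=[[0.5,0.8,-2,-7,1],[1,1.6,-5,-14,1],[1.5,2.4,-8,-21,1],[2.1,3.2,-12,-28,1],[2.1,3.2,-15,-35,1],[2.1,3.2,-18,-40.5,1],[2.1,3.2,-20,-40.5,1],[2.1,3.2,-20,-40.5,1],[2.1,3.2,-20,-40.5,1],[2.1,3.2,-20,-40.5,1]])

```text
time: 35.08
position: [0.4676, 0.0664, 0.2329]
tcp_rot: [-0.0, 0.958, -0.287, 0.001]
force: [-0.0, 0.4, 0.9]
gripper_width: 0.0852
grasp_force: 0.0
```

>>> step_arm(motion=[[-0.1,0,-3,0,1],[-0.1,0,-6,0,1],[-0.1,0,-8,0,1],[-0.1,0,-10,0,1],[-0.1,0,-11.2,0,1],[-0.1,0,-11.2,0,1],[-0.1,0,-11.2,0,1],[-0.1,0,-11.2,0,0.2],[-0.1,0,-11.2,0,0],[-0.1,0,-11.2,0,0],[-0.1,0,-11.2,0,0],[-0.1,0,-11.2,0,0],[-0.1,0,-11.2,0,0],[-0.1,0,-11.2,0,0]])

```text
time: 36.25
position: [0.4659, 0.0664, 0.1194]
tcp_rot: [-0.0, 0.958, -0.287, 0.0]
force: [0.8, 0.9, 2.5]
gripper_width: 0.0166
grasp_force: 78.7
```

>>> step_arm(motion=[[0,0,1,0,0],[0,0,3,0,0],[0,0,6,0,0],[0,0,9,6,0],[0,0,12,12,0],[0,-1,14,18,0],[0,-2.5,14.2,24,0],[0.5,-4,14.2,30,0],[1.5,-5.5,14.2,36,0],[2.6,-7,14.2,40.5,0],[3.6,-7.8,14.2,40.5,0],[3.6,-7.8,14.2,40.5,0],[3.6,-7.8,14.2,40.5,0],[3.6,-7.8,14.2,40.5,0]])

```text
time: 37.42
position: [0.5014, -0.0108, 0.2613]
tcp_rot: [-0.0, 0.998, 0.062, -0.0]
force: [0.2, 1.1, -1.2]
gripper_width: 0.0171
grasp_force: 78.2
```

Run:
```python
from h import *
st=observe();print(st["position"],st["force"],st["gripper_width"])
a,d,c=shot("wrist","w11");P=cloud(d,c);tips(P,a)
f,cx,cy,M=c
print("proj of expected eye",proj(c,st["position"]+[0,0,-.0154]))
```

```text
[ 0.50142699 -0.01075186  0.26133704] [ 0.21395962  1.08482705 -1.18972815] 0.017056897160581907
tip [513.  33.] 12 [623. -99. 226.] 231
tip [508.  51.] 11 [ 615. -100.  225.] 226
tip [123. 116.] 239 [556. 105. 228.] 232
tip [316. 118.] 158 [568.  -2. 229.] 231
tip [509. 119.] 244 [ 581. -109.  228.] 232
proj of expected eye [317.18686798 241.8959379 ]
```

View pics/w11.png

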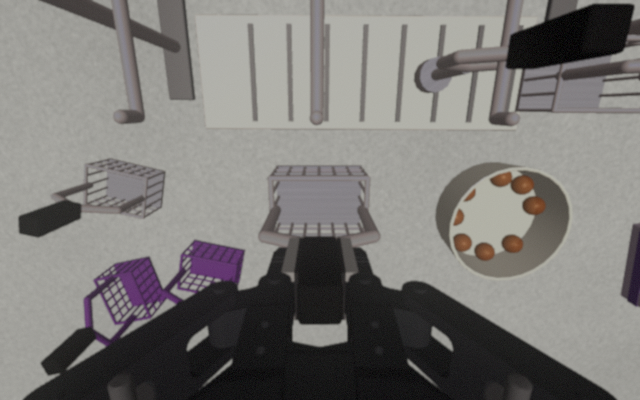

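The basket is lined up with the hook 2 tip at (316,118), so I'll hang it.

>>> step_arm(motion=[[1.5,0.1,0,0,0],[3,0.3,0,0,0],[4.5,0.5,0,0,0],[6,0.7,0,0,0],[7.5,0.9,0,0,0],[9,1.1,0,0,0],[9.9,1.2,0,0,0],[9.9,1.2,0,0,0],[9.9,1.2,-0.7,0,0],[9.9,1.2,-1.4,0,0],[9.9,1.2,-2.1,0,0],[9.9,1.2,-2.6,0,0],[9.9,1.2,-2.9,0,0],[9.9,1.2,-3.1,0,0],[9.9,1.2,-3.1,0,0],[9.9,1.2,-3.1,0,0]])

```text
time: 38.8
position: [0.601, 0.0009, 0.2312]
tcp_rot: [-0.0, 0.998, 0.062, 0.001]
force: [-2.1, 2.8, 10.0]
gripper_width: 0.0174
grasp_force: 80.1
```

>>> step_arm(motion=[[0,0,0,0,0.2],[0,0,0,0,0.4],[0,0,0,0,0.6],[0,0,0,0,0.7],[0,0,0,0,0.7],[0,0,1,0,0.7],[0,0,3,0,0.7],[0,0,6,0,0.8],[0,0,9,0,0.9],[-3,3,12,0,1],[-6,7,15,0,1],[-9,11,18,0,1],[-12,14,20,0,1],[-14,16,20,0,1],[-15,17,20,0,1],[-15,17,20,0,1],[-15,17,20,0,1],[-15,17,20,0,1]])

```text
time: 40.3
position: [0.4506, 0.1704, 0.431]
tcp_rot: [0.0, 0.998, 0.062, 0.001]
force: [0.8, -0.6, 0.4]
gripper_width: 0.085
grasp_force: 0.0
```

Run:
```python
from h import *
st=observe();print(st["position"],st["force"],st["gripper_width"])
a,d,c=shot("wrist","w12");P=cloud(d,c);print(dish(P,a),len(beads(P,a)))
for g in grips(a,d,c,False):
    if g[2]<.28 and g[2]>.15:print(np.round(g,3),"   bail",bail(a,d,c,g))
```

```text
[0.45059241 0.1703749  0.43095057] [ 0.83895254 -0.55495307  0.36144306] 0.08499269185660879
(array([ 0.4658, -0.2489]), 0.0715, np.int64(833)) 5
[ 0.616  0.176  0.21  81.886]    bail (44, array([0.6173, 0.1758]), np.float64(89.0), array([3.9, 1.4]))
[ 0.636 -0.101  0.213 20.308]    bail (71, array([ 0.6139, -0.1015]), np.float64(24.3), array([2.6, 1.1]))
[ 0.614 -0.102  0.269 18.264]    bail (649, array([ 0.6191, -0.0969]), np.float64(4.4), array([20.4, 12.1]))
[ 5.990e-01 -4.000e-03  2.740e-01  7.197e+00]    bail (1083, array([0.6127, 0.0072]), np.float64(167.9), array([23.6, 11.6]))
[ 0.611 -0.079  0.203 75.374]    bail (84, array([ 0.6146, -0.1011]), np.float64(17.8), array([2.8, 1.1]))
[5.9400e-01 3.5000e-02 2.0400e-01 3.8874e+01]    bail (181, array([0.6042, 0.0262]), np.float64(174.9), array([21.9, 13. ]))
[ 0.619 -0.181  0.193 62.733]    bail (79, array([ 0.6109, -0.1961]), np.float64(60.2), array([14.6,  9.6]))
[ 0.58  -0.108  0.225 71.856]    bail (63, array([ 0.6132, -0.1054]), np.float64(104.0), array([3.4, 1.4]))
[5.6700e-01 2.0000e-03 2.2700e-01 3.2445e+01]    bail (274, array([0.5786, 0.0083]), np.float64(92.8), array([25.6,  7.2]))
[ 0.447  0.233  0.161 83.073]    bail (157, array([0.4465, 0.2319]), np.float64(83.1), array([24.9,  2.2]))
[ 0.343  0.121  0.161 85.472]    bail (150, array([0.343 , 0.1229]), np.float64(84.0), array([24.7,  2.3]))
[ 0.295  0.233  0.161 18.372]    bail (122, array([0.3042, 0.2361]), np.float64(20.4), array([23.5,  2.1]))
```

Next is basket X at (447,232), bail at 83°, for hook 3.

>>> step_arm(motion=[[-0.2,3,-2,-7,1],[-0.4,6.2,-6,-14,1],[-0.4,6.2,-10,-14,1],[-0.4,6.2,-14,-14,1],[-0.4,6.2,-17,-14,1],[-0.4,6.2,-20,-14,1],[-0.4,6.2,-20,-14,1],[-0.4,6.2,-20,-14,1]])

```text
time: 41.02
position: [0.4467, 0.2318, 0.2299]
tcp_rot: [0.0, 0.998, -0.06, -0.002]
force: [0.2, -0.3, 0.6]
gripper_width: 0.0854
grasp_force: 0.0
```

>>> step_arm(motion=[[0,0,-3,0,1],[0,0,-6,0,1],[0,0,-8,0,1],[0,0,-10,0,1],[0,0,-11,0,1],[0,0,-11,0,1],[0,0,-11,0,1],[0,0,-11,0,0.2],[0,0,-11,0,0],[0,0,-11,0,0],[0,0,-11,0,0],[0,0,-11,0,0],[0,0,-11,0,0],[0,0,-11,0,0]])

```text
time: 42.18
position: [0.4468, 0.2323, 0.1203]
tcp_rot: [-0.0, 0.998, -0.06, -0.0]
force: [-0.6, 0.9, 1.0]
gripper_width: 0.0171
grasp_force: 78.7
```

>>> step_arm(motion=[[0,0,1,0,0],[0,0,3,0,0],[0,0,6,0,0],[0,0,9,5,0],[0,0,12,10,0],[0,-2,14,14,0],[0.5,-5,14.2,14,0],[1.5,-8,14.2,14,0],[2.5,-11,14.2,14,0],[3.5,-13,14.2,14,0],[4.2,-13.5,14.2,14,0],[4.2,-13.5,14.2,14,0],[4.2,-13.5,14.2,14,0],[4.2,-13.5,14.2,14,0]])

```text
time: 43.35
position: [0.4882, 0.0985, 0.2625]
tcp_rot: [-0.0, 0.998, 0.063, -0.0]
force: [-0.5, 0.7, -2.1]
gripper_width: 0.017
grasp_force: 78.5
```

Run:
```python
from h import *
st=observe();print(st["position"],st["force"],st["gripper_width"])
a,d,c=shot("wrist","w13");P=cloud(d,c);tips(P,a)
```

```text
[0.48820157 0.09854153 0.26249028] [-0.53173704  0.68897167 -2.07564219] 0.016984497044977273
tip [520.  40.] 21 [607.   7. 230.] 236
tip [510.  57.] 16 [600.   7. 224.] 226
tip [519.  76.] 11 [591.  -0. 227.] 227
tip [317. 117.] 162 [555. 107. 229.] 232
tip [509. 118.] 226 [568.   0. 229.] 231
```

>>> step_arm(motion=[[1.5,0.1,0,0,0],[3,0.3,0,0,0],[4.5,0.5,0,0,0],[6,0.7,0,0,0],[7.5,0.9,0,0,0],[9,1.1,0,0,0],[9.9,1.2,0,0,0],[9.9,1.2,0,0,0],[9.9,1.2,-0.7,0,0],[9.9,1.2,-1.4,0,0],[9.9,1.2,-2.1,0,0],[9.9,1.2,-2.6,0,0],[9.9,1.2,-2.9,0,0],[9.9,1.2,-3.1,0,0],[9.9,1.2,-3.1,0,0],[9.9,1.2,-3.1,0,0]])

```text
time: 44.73
position: [0.5878, 0.1099, 0.2321]
tcp_rot: [-0.0, 0.998, 0.062, 0.001]
force: [-2.5, 1.7, 8.9]
gripper_width: 0.0166
grasp_force: 80.3
```

>>> step_arm(motion=[[0,0,0,0,0.2],[0,0,0,0,0.4],[0,0,0,0,0.6],[0,0,0,0,0.7],[0,0,0,0,0.7],[0,0,1,0,0.7],[0,0,3,0,0.7],[0,0,6,0,0.8],[0,0,9,0,0.9],[-2,-3,12,0,1],[-4,-6,15,0,1],[-6,-9,18,0,1],[-8,-12,20,0,1],[-8,-15,20,0,1],[-8,-16,20,0,1],[-8,-16,20,0,1],[-8,-16,20,0,1],[-8,-16,20,0,1]])

```text
time: 46.23
position: [0.5078, -0.0498, 0.4315]
tcp_rot: [-0.0, 0.998, 0.063, 0.0]
force: [0.8, 0.9, 0.3]
gripper_width: 0.0851
grasp_force: 0.0
```

Run:
```python
from h import *
st=observe();print(st["time"],st["position"],st["force"],st["gripper_width"])
a,d,c=shot("wrist","w14");P=cloud(d,c);print(dish(P,a),len(beads(P,a)))
for g in grips(a,d,c,False):
    if g[2]>.25 or .15<g[2]<.17: print(np.round(g,3))
```

```text
46.2333 [ 0.50775424 -0.04977064  0.43153372] [0.79123197 0.93669477 0.26236844] 0.08510943728877228
(array([ 0.4661, -0.2492]), 0.0714, np.int64(739)) 8
[ 0.616 -0.11   0.274  6.996]
[ 0.585  0.096  0.272 42.788]
[ 0.598 -0.015  0.277  0.246]
[ 0.624 -0.218  0.273  6.219]
[ 0.342  0.119  0.161 82.396]
[ 0.295  0.232  0.161 20.481]
```

View pics/w14.png

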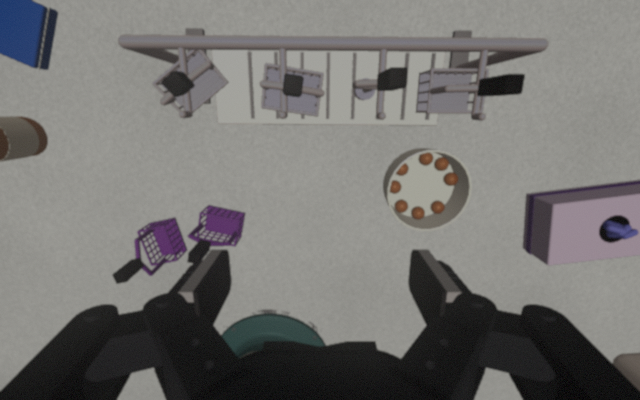

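Everything is hung, but the hook 3 basket looks twisted by about 36° and the hook 2 basket seems to be swinging. I'll wait and measure again.

>>> step_arm(motion=[[0,0,0,0,1],[0,0,0,0,1],[0,0,0,0,1],[0,0,0,0,1],[0,0,0,0,1],[0,0,0,0,1],[0,0,0,0,1],[0,0,0,0,1],[0,0,0,0,1],[0,0,0,0,1],[0,0,0,0,1],[0,0,0,0,1],[0,0,0,0,1],[0,0,0,0,1],[0,0,0,0,1],[0,0,0,0,1],[0,0,0,0,1],[0,0,0,0,1],[0,0,0,0,1],[0,0,0,0,1]])

```text
time: 47.95
position: [0.5077, -0.0507, 0.4313]
tcp_rot: [-0.0, 0.998, 0.062, -0.0]
force: [-0.0, -0.0, -0.5]
gripper_width: 0.0858
grasp_force: 0.0
```

Run:
```python
from h import *
for i in range(4):
    a,d,c=shot("wrist","w15");P=cloud(d,c)
    print([tuple(np.round(g,3)) for g in grips(a,d,c,False) if g[2]>.25])
x,y,z=P[...,0],P[...,1],P[...,2]
for n,hx,hy in((0,.626,-.215),(1,.614,-.107),(2,.601,.001),(3,.587,.109)):
    m=(abs(y-hy)<.055)&(abs(x-hx)<.055)&(z>.08)&(z<.165); q=P[m]
    print(n,m.sum(),cv2.minAreaRect((q[:,:2]*1000).astype(np.float32)))
```

```text
[(np.float64(0.609), np.float64(0.002), np.float64(0.279), np.float64(33.81)), (np.float64(0.588), np.float64(0.11), np.float64(0.273), np.float64(10.656)), (np.float64(0.616), np.float64(-0.11), np.float64(0.274), np.float64(8.136)), (np.float64(0.624), np.float64(-0.218), np.float64(0.273), np.float64(6.16))]
[(np.float64(0.609), np.float64(-0.001), np.float64(0.279), np.float64(33.049)), (np.float64(0.616), np.float64(-0.11), np.float64(0.274), np.float64(7.735)), (np.float64(0.585), np.float64(0.106), np.float64(0.273), np.float64(11.68)), (np.float64(0.624), np.float64(-0.218), np.float64(0.273), np.float64(7.329))]
[(np.float64(0.61), np.float64(-0.008), np.float64(0.278), np.float64(34.744)), (np.float64(0.616), np.float64(-0.11), np.float64(0.274), np.float64(7.615)), (np.float64(0.583), np.float64(0.102), np.float64(0.273), np.float64(7.851)), (np.float64(0.624), np.float64(-0.218), np.float64(0.273), np.float64(7.815))]
[(np.float64(0.611), np.float64(-0.016), np.float64(0.276), np.float64(34.787)), (np.float64(0.616), np.float64(-0.11), np.float64(0.274), np.float64(7.901)), (np.float64(0.624), np.float64(-0.219), np.float64(0.273), np.float64(8.468)), (np.float64(0.582), np.float64(0.101), np.float64(0.272), np.float64(11.339))]
0 2425 ((636.9429321289062, -224.7497100830078), (76.81301879882812, 97.58375549316406), 7.170647621154785)
1 203 ((614.724609375, -101.65459442138672), (29.43201446533203, 26.273988723754883), 38.00010299682617)
2 1378 ((598.084228515625, 3.976238250732422), (54.86225509643555, 81.39801025390625), 35.12099838256836)
3 1825 ((593.835205078125, 122.23880004882812), (57.72392654418945, 80.78276824951172), 11.134897232055664)
```

>>> step_arm(motion=[[0,0,0,0,1],[0,0,0,0,1],[0,0,0,0,1],[0,0,0,0,1],[0,0,0,0,1],[0,0,0,0,1],[0,0,0,0,1],[0,0,0,0,1],[0,0,0,0,1],[0,0,0,0,1],[0,0,0,0,1],[0,0,0,0,1],[0,0,0,0,1],[0,0,0,0,1],[0,0,0,0,1],[0,0,0,0,1],[0,0,0,0,1],[0,0,0,0,1],[0,0,0,0,1],[0,0,0,0,1]])

```text
time: 49.82
position: [0.5078, -0.0507, 0.4313]
tcp_rot: [-0.0, 0.998, 0.062, 0.0]
force: [-0.3, 0.1, -0.0]
gripper_width: 0.0854
grasp_force: 0.0
```

>>> step_arm(motion=[[0,0,0,0,1],[0,0,0,0,1],[0,0,0,0,1],[0,0,0,0,1],[0,0,0,0,1],[0,0,0,0,1],[0,0,0,0,1],[0,0,0,0,1],[0,0,0,0,1],[0,0,0,0,1],[0,0,0,0,1],[0,0,0,0,1],[0,0,0,0,1],[0,0,0,0,1],[0,0,0,0,1],[0,0,0,0,1],[0,0,0,0,1],[0,0,0,0,1],[0,0,0,0,1],[0,0,0,0,1]])

```text
time: 51.48
position: [0.5078, -0.0507, 0.4313]
tcp_rot: [-0.0, 0.998, 0.062, 0.0]
force: [0.3, -0.4, 0.6]
gripper_width: 0.0856
grasp_force: 0.0
```

```bash
cat > chk.py <<'E'
from h import *
print(observe()["time"])
for i in range(6):
    a,d,c=shot("wrist","w16");P=cloud(d,c); g=sorted([g for g in grips(a,d,c,False) if g[2]>.25],key=lambda g:g[1])
    print(*[(round(float(k[0])*1000),round(float(k[1])*1000),round(float(k[2])*1000),round(k[3])) for k in g])
E
python3 chk.py
```

```text
51.4833
(624, -218, 273, 8) (616, -110, 274, 7) (610, -16, 276, 30) (588, 110, 273, 12)
(624, -218, 273, 8) (616, -110, 274, 8) (610, -11, 277, 31) (588, 110, 273, 8)
(624, -218, 273, 8) (616, -110, 274, 7) (610, -7, 278, 32) (588, 110, 273, 13)
(624, -218, 273, 7) (616, -110, 274, 8) (610, -5, 278, 33) (587, 110, 273, 13)
(624, -218, 273, 9) (616, -110, 274, 7) (611, -6, 278, 33) (586, 110, 273, 11)
(624, -218, 273, 7) (616, -110, 274, 8) (611, -9, 277, 32) (586, 109, 273, 13)
```

Hooks 0, 1 and 3 are at rest and square. The hook 2 basket hangs but is twisted by about 25° and still swaying. I'll regrasp it, straighten it and set it down more gently.

>>> step_arm(motion=[[3,1,0,6,1],[6,2,0,12,1],[9,3.5,0,18,1],[10.2,4.2,0,25,1],[10.2,4.2,-3,25,1],[10.2,4.2,-6,25,1],[10.2,4.2,-9,25,1],[10.2,4.2,-12,25,1],[10.2,4.2,-15,25,1],[10.2,4.2,-17,25,1],[10.2,4.2,-19,25,1],[10.2,4.2,-19.6,25,1],[10.2,4.2,-19.6,25,1]], squeeze=20)

```text
time: 52.87
position: [0.6092, -0.0088, 0.2341]
tcp_rot: [-0.001, 0.961, 0.277, -0.001]
force: [-0.2, 0.4, 0.6]
gripper_width: 0.0853
grasp_force: 0.0
```

>>> step_arm(motion=[[0,0,0,0,0.5],[0,0,0,0,0.4],[0,0,0,0,0.35],[0,0,0,0,0.3],[0,0,0,0,0.25],[0,0,0,0,0.2],[0,0,0,0,0.1],[0,0,0,0,0],[0,0,0,0,0],[0,0,0,0,0],[0,0,0,0,0],[0,0,0,0,0]])

```text
time: 53.87
position: [0.6098, -0.0071, 0.2366]
tcp_rot: [-0.001, 0.961, 0.277, 0.001]
force: [-5.9, 5.5, 14.4]
gripper_width: 0.0196
grasp_force: 18.8
```

Run:
```python
from h import *
st=observe();print(st["time"],st["position"],st["force"],st["moment"],st["gripper_width"])
a,d,c=shot("wrist","w17");P=cloud(d,c)
# basket floor/rim seen below: points near hook2
x,y,z=P[...,0],P[...,1],P[...,2]
for lo,hi in((.10,.135),(.14,.17)):
    m=(abs(y)<.06)&(abs(x-.60)<.06)&(z>lo)&(z<hi);q=P[m];print(lo,m.sum(),np.median(q,0).round(3),cv2.minAreaRect((q[:,:2]*1000).astype(np.float32)))
```

```text
53.8667 [ 0.60984787 -0.00712549  0.23664148] [-5.8885815   5.46992846 14.40190516] [ 1.54946173  1.61823409 -0.00516386] 0.019572650212322025
0.1 2853 [0.598 0.002 0.121] ((605.886474609375, -2.4799270629882812), (54.463279724121094, 74.32941436767578), 31.90076446533203)
0.14 934 [0.609 0.023 0.161] ((606.4376831054688, -3.7656021118164062), (53.718013763427734, 75.03041076660156), 31.52252197265625)
```

>>> step_arm(motion=[[0,0,0.4,0,0],[0,0,0.8,0,0],[0,0,1.2,0,0],[0,0,1.5,0,0],[0,0,1.5,-5,0],[-0.3,0.2,1.5,-10,0],[-0.6,0.5,1.5,-15,0],[-0.9,0.8,1.5,-20,0],[-0.9,0.9,1.5,-25,0],[-0.9,0.9,1.5,-25,0],[-0.9,0.9,1.5,-25,0],[-0.9,0.9,1.5,-25,0]], squeeze=60)

```text
time: 54.92
position: [0.6008, 0.0001, 0.2503]
tcp_rot: [-0.0, 0.998, 0.063, -0.0]
force: [-0.4, 0.8, -2.2]
gripper_width: 0.0173
grasp_force: 58.9
```

```bash
cat > m.py <<'E'
from h import *
st=observe();print(st["time"],st["position"],st["force"],st["moment"].round(2),st["gripper_width"])
a,d,c=shot("wrist","w18");P=cloud(d,c)
x,y,z=P[...,0],P[...,1],P[...,2]
for lo,hi in((.10,.145),(.15,.19)):
    m=(abs(y)<.06)&(abs(x-.60)<.06)&(z>lo)&(z<hi);q=P[m];print(lo,m.sum(),np.median(q,0).round(3),cv2.minAreaRect((q[:,:2]*1000).astype(np.float32)))
m=(abs(y)<.025)&(abs(x-.597)<.018)&(z>.10)&(z<.14);q=P[m];A=np.c_[q[:,:2],np.ones(len(q))];print("floor tilt",np.linalg.lstsq(A,q[:,2],rcond=None)[0].round(3),len(q))
E
python3 m.py
```

```text
54.9167 [6.00824805e-01 1.08893144e-04 2.50257841e-01] [-0.43415185  0.75111605 -2.21317203] [0.01 0.01 0.  ] 0.017266114679055696
0.1 3075 [ 0.596 -0.007  0.134] ((597.447998046875, -1.0746002197265625), (45.422332763671875, 74.12129974365234), 7.353634357452393)
0.15 1405 [ 0.613 -0.001  0.176] ((601.374755859375, -0.6448287963867188), (53.11750030517578, 75.0298843383789), 7.138652801513672)
floor tilt [0.03  0.009 0.116] 1620
```

It is straight in the grip again: yaw 7° and tilt under 2°. I'll lower it gently until the hook just takes the weight.

>>> step_arm(motion=[[0,0,-0.5,0,0],[0,0,-1,0,0],[0,0,-1.4,0,0],[0,0,-1.6,0,0],[0,0,-1.7,0,0],[0,0,-1.75,0,0],[0,0,-1.75,0,0],[0,0,-1.75,0,0],[0,0,-1.75,0,0]])

```text
time: 55.72
position: [0.6009, 0.0005, 0.2331]
tcp_rot: [-0.0, 0.998, 0.062, 0.0]
force: [-2.2, -0.4, 5.3]
gripper_width: 0.0174
grasp_force: 60.1
```

>>> step_arm(motion=[[0,0,0.1,0,0],[0,0,0.1,0,0],[0,0,0.1,0,0],[0,0,0.1,0,0],[0,0,0.1,0,0]], squeeze=20)

```text
time: 56.13
position: [0.6008, 0.0003, 0.2337]
tcp_rot: [-0.0, 0.998, 0.062, -0.0]
force: [-0.1, 0.5, -1.3]
gripper_width: 0.0172
grasp_force: 59.1
```

>>> step_arm(motion=[[0,0,0,0,0.21],[0,0,0,0,0.22],[0,0,0,0,0.24],[0,0,0,0,0.26],[0,0,0,0,0.28],[0,0,0,0,0.31],[0,0,0,0,0.35],[0,0,0,0,0.4],[0,0,0,0,0.5],[0,0,0,0,0.6],[0,0,0,0,0.7],[0,0,0,0,0.7],[0,0,1,0,0.7],[0,0,3,0,0.7],[0,0,6,0,0.7],[0,0,9,0,0.7],[0,0,12,0,0.7],[0,0,15,0,0.7]])

```text
time: 57.63
position: [0.6004, 0.0005, 0.3862]
tcp_rot: [-0.0, 0.998, 0.062, 0.0]
force: [-0.6, -0.2, 0.6]
gripper_width: 0.0597
grasp_force: 0.0
```

>>> step_arm(motion=[[-3,0,2,0,0.7],[-6,-2,4,0,0.8],[-9.3,-5,5,0,1],[-9.3,-5,5,0,1],[-9.3,-5,5,0,1],[-9.3,-5,5,0,1],[-9.3,-5,5,0,1]])

```text
time: 58.22
position: [0.508, -0.049, 0.4339]
tcp_rot: [-0.0, 0.998, 0.062, -0.0]
force: [-0.5, 0.5, 0.3]
gripper_width: 0.0851
grasp_force: 0.0
```

```bash
python3 chk.py
```

```text
58.2167
(624, -218, 273, 8) (616, -110, 274, 7) (598, -2, 274, 7) (587, 110, 273, 8)
(624, -218, 273, 7) (616, -110, 274, 8) (598, -2, 274, 7) (587, 110, 273, 12)
(624, -218, 273, 7) (616, -110, 274, 7) (598, -2, 274, 8) (587, 109, 273, 9)
(624, -218, 273, 7) (616, -110, 274, 8) (599, -2, 274, 7) (587, 110, 273, 14)
(624, -218, 273, 7) (616, -110, 274, 11) (599, -2, 273, 8) (586, 110, 273, 12)
(624, -218, 273, 8) (616, -110, 274, 11) (599, -2, 273, 9) (587, 110, 273, 10)
```

>>> step_arm(motion=[[0,0,0,0,1],[0,0,0,0,1],[0,0,0,0,1],[0,0,0,0,1],[0,0,0,0,1],[0,0,0,0,1],[0,0,0,0,1],[0,0,0,0,1],[0,0,0,0,1],[0,0,0,0,1],[0,0,0,0,1],[0,0,0,0,1],[0,0,0,0,1],[0,0,0,0,1],[0,0,0,0,1],[0,0,0,0,1],[0,0,0,0,1],[0,0,0,0,1],[0,0,0,0,1],[0,0,0,0,1]])

```text
time: 60.18
position: [0.5078, -0.0497, 0.4338]
tcp_rot: [-0.0, 0.998, 0.062, -0.0]
force: [-0.1, 0.7, 0.2]
gripper_width: 0.0855
grasp_force: 0.0
```

>>> step_arm(motion=[[0,0,0,0,1],[0,0,0,0,1],[0,0,0,0,1],[0,0,0,0,1],[0,0,0,0,1],[0,0,0,0,1],[0,0,0,0,1],[0,0,0,0,1],[0,0,0,0,1],[0,0,0,0,1],[0,0,0,0,1],[0,0,0,0,1],[0,0,0,0,1],[0,0,0,0,1],[0,0,0,0,1],[0,0,0,0,1],[0,0,0,0,1],[0,0,0,0,1],[0,0,0,0,1],[0,0,0,0,1]])

```text
time: 61.85
position: [0.5077, -0.0497, 0.4338]
tcp_rot: [-0.0, 0.998, 0.062, -0.0]
force: [0.4, 0.2, 0.4]
gripper_width: 0.0852
grasp_force: 0.0
```

```bash
python3 chk.py
python3 - <<'E'
from h import *
a,d,c=shot("wrist","w19");P=cloud(d,c);print(dish(P,a),len(beads(P,a)))
x,y,z=P[...,0],P[...,1],P[...,2]
for n,hx,hy in((0,.624,-.218),(2,.599,-.002),(3,.587,.110)):
    for lo,hi in((.105,.125),(.148,.165)):
        m=(abs(y-hy)<.05)&(abs(x-hx)<.05)&(z>lo)&(z<hi); q=P[m]
        r=cv2.minAreaRect((q[:,:2]*1000).astype(np.float32));print(n,m.sum(),np.round(r[0]),np.round(r[1]),round(r[2],1),np.median(q[:,2]).round(3))
for g in grips(a,d,c,False):
    if .155<g[2]<.17: print("purple",np.round(g,3))
T=np.load("t0.npz");b,_,_=shot("top","t9");D=cv2.absdiff(cv2.GaussianBlur(b,(5,5),0),cv2.GaussianBlur(T["a"],(5,5),0)).max(-1)>35
k,l,s,ce=cv2.connectedComponentsWithStats(D.astype(np.uint8));[print(ce[i].round(),s[i]) for i in range(1,k) if s[i,4]>15]
E
```

```text
61.85
(624, -218, 273, 7) (616, -110, 274, 7) (598, -2, 274, 7) (587, 109, 273, 11)
(624, -218, 273, 6) (616, -110, 274, 9) (598, -2, 273, 6) (587, 110, 273, 13)
(624, -218, 273, 7) (616, -110, 273, 8) (598, -2, 273, 7) (587, 110, 273, 11)
(624, -219, 273, 6) (616, -110, 273, 9) (598, -2, 273, 7) (586, 110, 273, 9)
(624, -219, 273, 6) (616, -110, 274, 9) (598, -2, 274, 6) (587, 110, 273, 11)
(624, -218, 273, 6) (616, -110, 274, 8) (598, -2, 273, 7) (587, 110, 273, 11)
(array([ 0.4661, -0.2493]), 0.0713, np.int64(736)) 8
0 1476 [ 634. -224.] [65. 98.] 9.3 0.116
0 596 [ 634. -225.] [70. 95.] 7.1 0.158
2 1025 [599.   5.] [47. 71.] 7.1 0.117
2 502 [598.   2.] [54. 75.] 7.5 0.158
3 1376 [587. 110.] [54. 72.] 11.9 0.116
3 517 [587. 111.] [55. 75.] 11.6 0.158
purple [ 0.342  0.119  0.161 85.928]
purple [ 0.295  0.233  0.161 18.245]
[329. 211.] [  291   115    71   234 10826]
[375. 149.] [371 145   8   9  48]
[364. 158.] [360 150  10  17 107]
[277. 163.] [270 158  17  11 101]
[283. 174.] [279 172   9   5  24]
[374. 194.] [369 190  11   9  57]
[382. 196.] [380 194   5   5  17]
[365. 197.] [363 196   6   4  17]
[290. 203.] [285 199  10   9  70]
[391. 200.] [389 198   5   5  17]
[367. 203.] [363 201   7   4  18]
[388. 208.] [385 202   8  13  61]
[247. 211.] [237 206  22  15 134]
[389. 217.] [386 215   6   4  17]
[476. 354.] [  302   288   289   112 12894]
[544. 313.] [540 311   8   5  24]
[594. 334.] [588 320  14  26 220]
[559. 352.] [556 349   7   7  32]
[278. 362.] [272 353  14  18 131]
[310. 394.] [285 369  49  31 330]
[289. 379.] [287 374   5  10  31]
```

Everything is hanging square and at rest, all eight beads are in the dish, and the purple baskets and other things on the bench haven't moved. I'll hand in.

```bash
python3 -c "
from h import *
print(hand_in())"
```

```text
the job is handed in; nothing more can be done
None
```

The job is handed in (no verdict came back): five stirring turns with all eight beads kept in the dish, the stirrer back on hook 1, and the three steel baskets hanging at rest on hooks 0, 2 and 3 — hook 2 after a regrasp to straighten it, hook 3 about 4° off square.

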